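Swap the packs in the bench battery box

TASK

Change the packs in the bench battery box: lift its cover plate off the pins and lay it flat on the rubber mat, put every spent pack from the box into the red tray and stand every fresh pack from the bench upright in a bay of the box. Then seat the cover back on both pins, flat on the box, and finally press the reset plunger all the way down to its stop and let it come up again. Leave the other things on the bench alone.

Things in the scene. Friction and masses are not known exactly. Their poses are not given: they have to be found in the camera images.
- box: fixed grey open-topped battery box, 230 mm long (its x) x 120 mm wide (its y) x 80 mm high; origin at the centre of its underside. Inside 190 x 110 mm, floor 5 mm up. Three bays in a row along x. On each end wall, at x = -105 and +105 mm, y = 0, a steel pin 9 mm thick stands 18 mm high, its tip tapered.
- bay0 (a point): centre of the floor of a bay, at x = -63 mm, y = 0 in the box: 58 to 60 mm along the box's x by 66 mm along its y, bounded by ribs and side ledges only 15 mm high; above them the inside is clear. A pack stands here with its tab along the box's x.
- bay1 (a point): centre of the floor of a bay, at x = 0 mm, y = 0 in the box: 58 to 60 mm along the box's x by 66 mm along its y, bounded by ribs and side ledges only 15 mm high; above them the inside is clear. A pack stands here with its tab along the box's x.
- bay2 (a point): centre of the floor of a bay, at x = 63 mm, y = 0 in the box: 58 to 60 mm along the box's x by 66 mm along its y, bounded by ribs and side ledges only 15 mm high; above them the inside is clear. A pack stands here with its tab along the box's x.
- cover_mid (a point): loose aluminium cover plate, 240 (x) x 130 (y) x 6 mm, about 0.3 kg, on the box at the start. Point at the plate's centre, 3 mm above its underside (seated: 83 mm above the box's underside). Square 15 mm holes at x = -105 and +105 mm go over the pins; a half turn is the same. Handle on top: black bar 100 mm long along x, 14 mm thick and high, its centre 40 mm above the point, legs at x = -40, +40 mm.
- tray: fixed shallow red open tray, 165 mm (x) x 240 mm (y) x 45 mm high, walls and floor 5 mm. Origin at the centre of its underside.
- mat: fixed thin black rubber mat, 150 mm (x) x 250 mm (y), 2 mm thick. Origin at the centre of its underside.
- plunger (a joint): travel of the reset plunger in m: 0 up, 0.018 fully down on its stop. A spring pushes it up: about 4 N to start it, 9 N at the stop.
- plunger_top (a point): centre of the top of the reset plunger's black mushroom head, 48 mm across, 82 mm above the bench when up. It stands alone on a fixed grey square foot (70 mm) with a steel sleeve and moves straight down.
- new0_mid (a point): battery pack: grey body 48 (x) x 56 (y) x 36 mm high; on top, centred, an upright black finger tab 36 mm long along x, 12 mm thick along y, 34 mm high (70 mm overall, 0.11 to 0.22 kg). Point: the pack's centre, 35 mm above its underside; a half turn is the same. A fresh one: stands on the bench at the start (may be absent: None).
- new1_mid (a point): battery pack: grey body 48 (x) x 56 (y) x 36 mm high; on top, centred, an upright black finger tab 36 mm long along x, 12 mm thick along y, 34 mm high (70 mm overall, 0.11 to 0.22 kg). Point: the pack's centre, 35 mm above its underside; a half turn is the same. A fresh one: stands on the bench at the start (may be absent: None).
- new2_mid (a point): battery pack: grey body 48 (x) x 56 (y) x 36 mm high; on top, centred, an upright black finger tab 36 mm long along x, 12 mm thick along y, 34 mm high (70 mm overall, 0.11 to 0.22 kg). Point: the pack's centre, 35 mm above its underside; a half turn is the same. A fresh one: stands on the bench at the start (may be absent: None).
- old0_mid (a point): battery pack: grey body 48 (x) x 56 (y) x 36 mm high; on top, centred, an upright black finger tab 36 mm long along x, 12 mm thick along y, 34 mm high (70 mm overall, 0.11 to 0.22 kg). Point: the pack's centre, 35 mm above its underside; a half turn is the same. A spent one: stands in a bay of the battery box at the start (may be absent: None).
- old1_mid (a point): battery pack: grey body 48 (x) x 56 (y) x 36 mm high; on top, centred, an upright black finger tab 36 mm long along x, 12 mm thick along y, 34 mm high (70 mm overall, 0.11 to 0.22 kg). Point: the pack's centre, 35 mm above its underside; a half turn is the same. A spent one: stands in a bay of the battery box at the start (may be absent: None).
- old2_mid (a point): battery pack: grey body 48 (x) x 56 (y) x 36 mm high; on top, centred, an upright black finger tab 36 mm long along x, 12 mm thick along y, 34 mm high (70 mm overall, 0.11 to 0.22 kg). Point: the pack's centre, 35 mm above its underside; a half turn is the same. A spent one: stands in a bay of the battery box at the start (may be absent: None).
- screwdriver_grip (a point): bystander, leave alone: a screwdriver lying on the bench (point at its grip)
- spool: bystander, leave alone: a wooden spool, 68 mm across, 50 mm high (origin under its centre)
- meter: bystander, leave alone: a black hand-held meter, 150 x 80 x 34 mm (origin under its centre)
- mug: bystander, leave alone: a white mug, 80 mm across, 90 mm high (origin under its centre)
- jar: bystander, leave alone: a small capped glass jar, 64 mm across, 85 mm high (origin under its centre)
- weight_center (a point): bystander, leave alone: a brass weight, 40 mm across, 30 mm high (its centre)
Not all that is in view belongs to the job. What is shaped like the part that bears new1_mid but green or turquoise is not meant.

How it is judged:
By the outcome, as a careful person would: the job done as asked, in the order asked, and still so for the second after the job is handed in, with the robot touching nothing.
Of new0, new1, new2 only 2 to 3 are there at a start; the rules pass over those that are not, and their reading is None.
Of old0, old1, old2 only 1 to 2 are there at a start; the rules pass over those that are not, and their reading is None.
At some moment in a run one of new0, new1, new2, cover may be knocked a few centimetres aside while the robot is not near it.
It also fails if it takes over 210 s, if anything falls off the work surface, if the arm or the gripper's body presses on something with over 40 N, if the wrist force passes 120 N, or if a joint passes its speed limit or range.

ROBOT

A 6-joint arm with a two-finger parallel gripper is mounted at the origin on the work surface. World frame = base frame: x ahead of the robot, y to its left, z up, the work surface at z = 0. Lengths are in mm, angles in rad, forces in N, time in s.
With the tool pointing down it reaches from about 325 to 850 mm from the base axis. Payload 15.5 kg.
Tool frame: the origin (TCP) lies between the finger pads; the fingertips stand 17 mm ahead of it and the grasp point (between the pads) lies 2 mm behind it (bot.tcp_to_tips is the distance from the TCP to the fingertips, in mm); y points along the fingers, x is the direction in which the jaws open and shut, and the axes are right-handed (so a half turn about y gives the same grasp; the last joint's range is limited). The gripper opens to 91 mm and grips with 3 to 60 N. Pads are 32 mm wide; open, the fingers measure 118 mm over their backs; the gripper's body (76 mm by 178 mm) begins 60 mm behind the grasp point.
Start: joints at [1.026, 0.494, 1.345, -0, 1.302, -0.096], TCP at [271.174, 563.109, 230.915] pointing down, gripper open.
Joint ranges: [-2.91, 2.91], [-0.82, 2.16], [0.22, 2.67], [-1.22, 4.37], [0.12, 2.79], [-3.08, 3.08]. Speed limits (rad/s): [1.89, 1.89, 2.57, 3.01, 3.01, 3.01].

INTERFACE

Orientations are given as a rotation vector (axis times angle).
In Python, from workcell import bot gives the robot as it stands. The module is installed in compiled form; this text tells all that it offers.
- The arm moves only by the tool send_rows, never from a script. Its argument "steps" is a list of rows, each an object of numbers: "tx", "ty", "tz": the shift along the tool's x, y, z in mm; "spin": the turn about the tool's y in degrees. A call has 1 to 5 rows; each row is the pose to reach, as a shift and turn from the pose measured when the call began, along the tool's axes at that moment; what a row does not reach only later rows make up. A row lasts 1/10 s, in which the tool goes at most 50 mm and 8.59 degrees, less where a joint would pass 70% of its speed; a pose out of reach is approached as far as the arm can. A call with a gripper value outside its range is refused whole. "jaw" is the closure in counts, from 0 (fully open) to 255 (shut), set as the call begins (left out, the last holds). The fingers move at their own pace and stop on an object; "force" is the grip in N (left out, the last holds). Time passes only in rows, so rows that repeat a pose let the fingers close. It gives the time, the measured TCP pose, the force and the opening at its end, in the units of the state.
- bot.get_obs(): the state, without advancing time (a new reading comes with each control period).
- bot.snapshot(name): name is "scene" or "top" or "wrist"; returns the picture (420x560x3 uint8, red, green, blue); there is no depth.
- bot.camera_params(name): a dict with "vertical_fov" (degrees; the focal length in pixels is half the picture's height over the tangent of half this angle, whatever the lens; pixels are square), "cx", "cy" (the principal point, pixels), "k1" (the pictures are not rectified: a ray, as slopes to the right and down, at radius r is drawn at 1 + k1 r^2 times it, then the intrinsics apply), "pose" (4x4, takes a point from camera to world coordinates). Camera axes: x right, y up, looking along -z (the intrinsics and any distortion apply to the point x, -y, -z); pixel columns grow to the right and rows downward; lengths in mm; the calibration is good to about 2 mm. A picture is of the moment at which its call begins: read the wrist's pose just before it. camera_params takes no time and is no camera call; for the wrist camera it gives the pose at the moment of the call.
- bot.sign_off(): hands the job in, once; it reports no verdict.
The state is a dict: "t": time; "joint_pos": joint angles; "qvel": joint speeds; "tau": joint torques, N m; "position": TCP position; "ee_rot": TCP orientation; "force": force on the tool from outside, world axes, zero at the start; "torque": the same for the moment, N m; "gripper_width": opening from 0.0 (shut) to 1.0 (fully open).
Only numpy, scipy, OpenCV 4.12 (cv2) and the standard library are available. Lean on these libraries where they do the work, as an engineer would, in place of code of your own. Each camera call takes 0.05 s, during which the arm holds its last target.

## Working session

There is one attempt and no reset: what is moved stays moved. The work goes in short steps, Python scripts to look and compute and a tool call to move; the robot and the scene stay as the last step left them, time stands still between calls to the robot, and variables do not carry over. Pictures are saved under pics/ and viewed, and the job is handed in when it is done.

Besides the shell and the picture viewer there is one more tool, called after "Call:" as a command line: name --argument value ..., lists and objects as JSON in quotes. send_rows: Moves the arm, as the interface text tells. Its arguments: {"type":"object","properties":{"steps":{"type":"array","items":{"type":"object","properties":{"tx":{"type":"number"},"ty":{"type":"number"},"tz":{"type":"number"},"spin":{"type":"number"}}}},"jaw":{"type":"number"},"force":{"type":"number"}},"required":["steps"]}

```bash
mkdir -p pics; ls; python3 - <<'E'
from workcell import bot
import cv2, numpy as np
print(bot.get_obs())
for n in ["scene","top","wrist"]:
    p=bot.camera_params(n); print(n,p)
    im=bot.snapshot(n); cv2.imwrite(f"pics/{n}0.png",im[:,:,::-1])
print(bot.get_obs()['t'])
E
```

```text
pics
{'t': 0.0, 'joint_pos': array([ 1.02652505e+00,  4.94193805e-01,  1.34615628e+00,  1.64942266e-05,
        1.30250936e+00, -9.54809503e-02]), 'qvel': array([0.00110384, 0.00033899, 0.00146824, 0.00063004, 0.00037591,
       0.00054568]), 'tau': array([ 2.11969884e-03, -8.78858542e+01, -3.81835878e+01,  7.07785576e-02,
        5.36482176e-02, -4.32068725e-05]), 'position': array([270.95792336, 562.79273997, 230.32313768]), 'ee_rot': array([-1.38927793, -0.87172536,  0.8735938 ]), 'force': array([-0.44600726, -0.18997322,  0.18588451]), 'torque': array([0.03103591, 0.07667265, 0.01807287]), 'gripper_width': 1.0018806853260638}
scene {'vertical_fov': 44.0132022306613, 'cx': 286.5346381317181, 'cy': 211.69824542285244, 'k1': -0.045507507844676026, 'pose': array([[ 7.21063626e-01, -5.41680970e-01,  4.32028905e-01,
         1.25323491e+03],
       [ 6.92791000e-01,  5.73007234e-01, -4.37839400e-01,
        -6.76884667e+02],
       [-1.03864169e-02,  6.15015802e-01,  7.88446375e-01,
         1.27014976e+03],
       [ 0.00000000e+00,  0.00000000e+00,  0.00000000e+00,
         1.00000000
[... 253 characters left out ...]
9037e-02,  1.09887126e-02,
         1.04824024e+00],
       [ 6.34786261e-03,  1.91153312e-01,  9.81539666e-01,
         1.55286788e+03],
       [ 0.00000000e+00,  0.00000000e+00,  0.00000000e+00,
         1.00000000e+00]])}
wrist {'vertical_fov': 61.04561949011536, 'cx': 273.5909838397011, 'cy': 206.25239313993043, 'k1': 0.025497450040089072, 'pose': array([[ 4.34095686e-01, -8.75257816e-01, -2.13271404e-01,
         2.11178490e+02],
       [ 9.00866751e-01,  4.21707995e-01,  1.02963409e-01,
         5.90023376e+02],
       [-1.81272175e-04, -2.36825088e-01,  9.71552286e-01,
         3.83947195e+02],
       [ 0.00000000e+00,  0.00000000e+00,  0.00000000e+00,
         1.00000000e+00]])}
0.15
```

View pics/scene0.png

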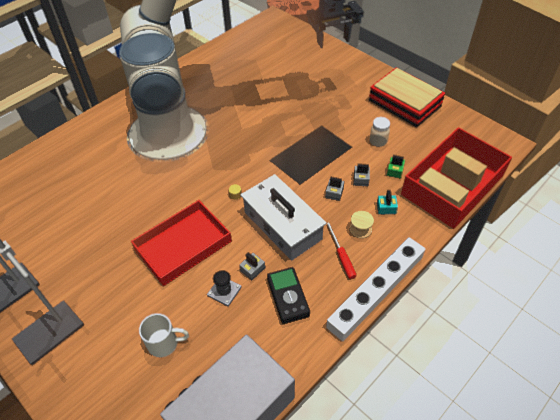

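View pics/top0.png

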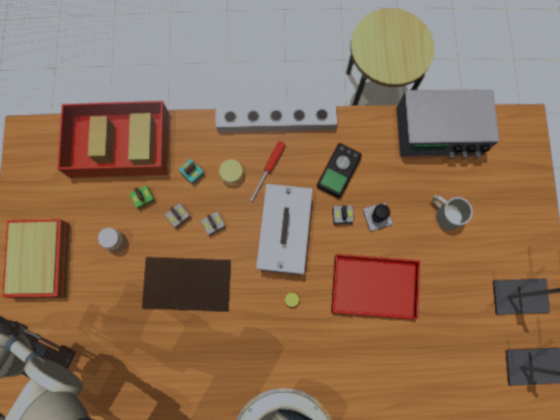

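View pics/wrist0.png

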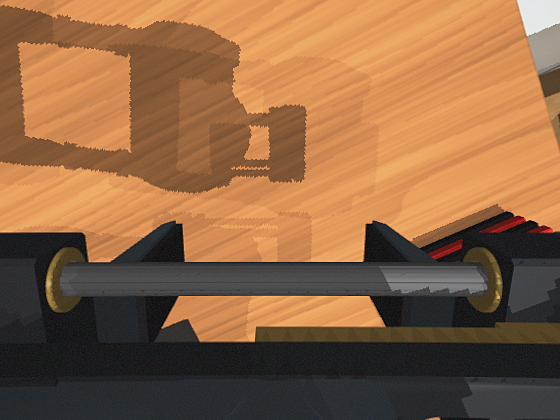

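The top view shows the box with its cover at (285,228), the mat at (187,284), the red tray at (376,287) and the plunger at (380,213). Three grey packs are at (178,215), (213,223) and (343,214). The green (142,196) and turquoise (192,172) ones are decoys. I'll build helpers and enlarge these regions.

```bash
cat > h.py <<'E'
import numpy as np, cv2
from scipy.spatial.transform import Rotation as R
from workcell import bot
def K(p):
    f=210/np.tan(np.radians(p['vertical_fov']/2))
    return f
def ray(p,u,v):
    f=K(p); xd=(u-p['cx'])/f; yd=(v-p['cy'])/f
    rd=np.hypot(xd,yd); r=rd
    for _ in range(30): r=rd/(1+p['k1']*r*r)
    s=1/(1+p['k1']*r*r)
    d=np.array([xd*s,-yd*s,-1.0]); P=p['pose']
    return P[:3,3],P[:3,:3]@d
def onplane(p,u,v,z):
    o,d=ray(p,u,v); return o+d*(z-o[2])/d[2]
def proj(p,X):
    P=p['pose']; c=P[:3,:3].T@(np.asarray(X,float)-P[:3,3])
    x=c[0]/-c[2]; y=-c[1]/-c[2]; k=1+p['k1']*(x*x+y*y); f=K(p)
    return np.array([p['cx']+f*k*x,p['cy']+f*k*y])
def snap(n,name=None):
    p=bot.camera_params(n); im=bot.snapshot(n)[:,:,::-1].copy()
    if name: cv2.imwrite(f"pics/{name}.png",im); np.save(f"pics/{name}.npy",p,allow_pickle=True)
    return p,im
def load(name):
    return np.load(f"pics/{name}.npy",allow_pickle=True).item(), cv2.imread(f"pics/{name}.png")
def crop(im,u0,v0,u1,v1,name):
    s=min(800/(u1-u0),600/(v1-v0)); c=im[v0:v1,u0:u1]
    cv2.imwrite(f"pics/{name}.png",cv2.resize(c,(int((u1-u0)*s),int((v1-v0)*s)),interpolation=cv2.INTER_NEAREST))
def delta(X,ang=None):
    """shift in tool axes to bring TCP to world X; spin deg to make jaw axis at world angle ang(deg) mod 180"""
    o=bot.get_obs(); M=R.from_rotvec(o['ee_rot']).as_matrix()
    d=M.T@(np.asarray(X)-o['position'])
    jaw=np.degrees(np.arctan2(M[1,0],M[0,0]))
    s=None
    if ang is not None:
        s=-(ang-jaw); s=(s+90)%180-90   # tool y points down
    print("tool d",d.round(1),"spin",s,"jaw ang",round(jaw,1),"pos",o['position'].round(1),"ydir",M[:,1].round(3),"t",round(o['t'],2),"w",round(o['gripper_width'],3),"q6",o['joint_pos'][5].round(2), 'F',o['force'].round(1))
    return d,s
E
python3 - <<'E'
from h import *
p=bot.camera_params('top'); im=cv2.imread('pics/top0.png'); np.save('pics/top0.npy',p,allow_pickle=True)
crop(im,120,150,340,315,'c1'); crop(im,240,160,480,330,'c2')
delta([271,563,230],0)
for n,u,v,z in [('box',285,228,86),('mat',187,284,2),('tray',376,287,20),('pl',380,213,82),('a',178,215,40),('b',213,223,40),('c',343,214,40),('mug',455,214,45),('jar',111,240,60)]: print(n,onplane(p,u,v,z).round(0))
E
```

```text
tool d [0.1 0.5 0.1] spin 64.28453509212761 jaw ang 64.3 pos [271.  562.9 230.5] ydir [-0.001 -0.001 -1.   ] t 0.15 w 1.002 q6 -0.1 F [ 0.3 -0.2  0.2]
box [583. -19.  86.]
mat [442. 266.   2.]
tray [ 419. -274.   20.]
pl [ 620. -286.   82.]
a [637. 287.  40.]
b [611. 186.  40.]
c [ 628. -187.   40.]
mug [ 620. -511.   45.]
jar [565. 473.  60.]
```

View pics/c1.png

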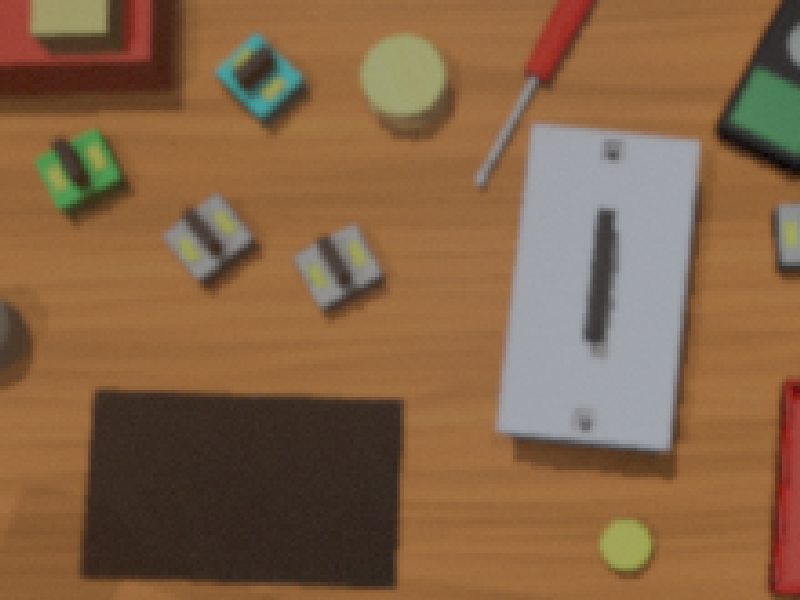

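View pics/c2.png

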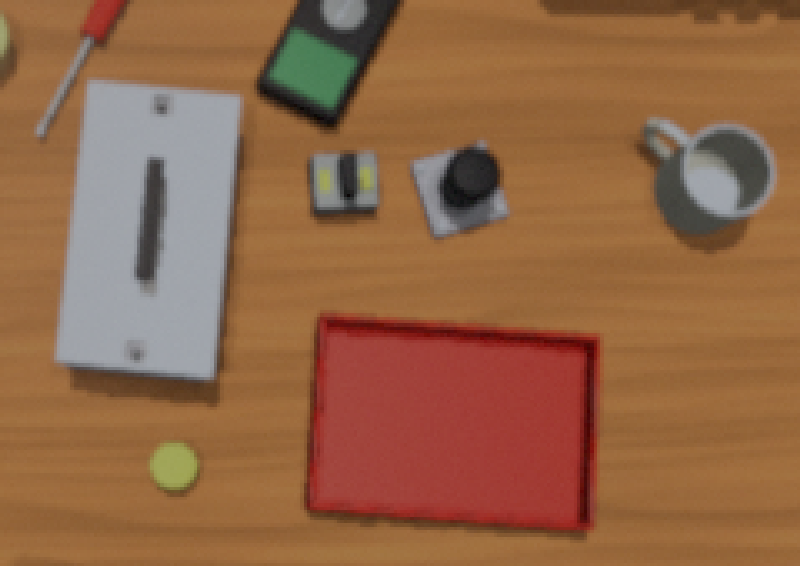

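```bash
cat > m1.py <<'E'
from h import *
p,im=load('top0')
hsv=cv2.cvtColor(im,cv2.COLOR_BGR2HSV)
def blobs(mask,amin,z,box=(0,0,560,420)):
    m=np.zeros_like(mask); m[box[1]:box[3],box[0]:box[2]]=mask[box[1]:box[3],box[0]:box[2]]
    cs,_=cv2.findContours(m,cv2.RETR_EXTERNAL,cv2.CHAIN_APPROX_NONE)
    out=[]
    for c in cs:
        if cv2.contourArea(c)<amin: continue
        w=np.array([onplane(p,q[0][0],q[0][1],z)[:2] for q in c],np.float32)
        r=cv2.minAreaRect(w); out.append((c.reshape(-1,2).mean(0).round(0),np.round(r[0],1),np.round(r[1],1),round(r[2],1)))
    return out
grey=cv2.inRange(hsv,(0,0,95),(179,70,255))
print('cover',blobs(grey,2000,86,(240,170,330,290)))
red=cv2.inRange(hsv,(0,150,60),(6,255,255))|cv2.inRange(hsv,(172,120,60),(179,255,255))
print('tray',blobs(red,2000,45,(320,240,440,330)))
dark=cv2.inRange(hsv,(0,0,0),(179,255,70))
print('mat',blobs(dark,2000,2,(130,240,250,330)))
print('plunger',blobs(dark,80,82,(365,195,395,230)))
print('packs body',[ (b,blobs(grey,60,36,b)) for b in [(160,195,195,235),(198,205,230,240),(328,198,358,230)]])
print('tabs',[ (b,blobs(cv2.inRange(hsv,(0,0,0),(179,255,85)),15,70,b)) for b in [(168,205,188,228),(203,213,223,236),(338,203,350,220)]])
E
python3 m1.py
```

```text
cover [(array([284., 228.]), array([584.2, -17.2]), array([133.5, 242.7]), 82.5)]
tray [(array([376., 287.]), array([ 418.9, -269.8]), array([240.6, 165.2]), 83.9)]
mat [(array([186., 284.]), array([442.3, 268.4]), array([244.8, 144.9]), 87.0)]
plunger [(array([380., 214.]), array([ 618.4, -285. ]), array([41.5, 57.4]), 42.9)]
packs body [((160, 195, 195, 235), [(array([172., 218.]), array([628.8, 305.3]), array([47.9, 21.4]), 38.2), (array([181., 212.]), array([648.6, 279.7]), array([48.3, 26.3]), 36.6)]), ((198, 205, 230, 240), [(array([207., 225.]), array([605.2, 203.7]), array([49.1, 23.6]), 29.6), (array([217., 220.]), array([620.9, 174.2]), array([48.2, 22.7]), 29.5)]), ((328, 198, 358, 230), [(array([337., 214.]), array([ 629.8, -170.6]), array([47.6, 25.3]), 1.4)])]
tabs [((168, 205, 188, 228), [(array([182., 223.]), array([608.6, 271.1]), array([ 8.9, 39.6]), 39.7), (array([176., 214.]), array([634.3, 288.1]), array([39.6,  8.4]), 36.5)]), ((203, 213, 223, 236), [(array([214., 227.]), array([600.2, 176.2]), array([54.2, 35.8]), 6.3)]), ((338, 203, 350, 220), [(array([344., 212.]), array([ 626.7, -184.8]), array([14.1, 37.6]), 87.3)])]
```

```bash
python3 -c "
from h import *
delta([640,-25,260],82.5)"
```

```text
tool d [-369.6  -29.3 -587.5] spin -18.215464907872388 jaw ang 64.3 pos [271.  562.9 230.5] ydir [-0.001 -0.001 -1.   ] t 0.15 w 1.002 q6 -0.1 F [ 0.3 -0.2  0.2]
```

Call:
send_rows --steps '[{"tx":-25,"ty":-30,"tz":-40},{"tx":-50,"ty":-30,"tz":-80},{"tx":-75,"ty":-30,"tz":-120},{"tx":-100,"ty":-30,"tz":-160},{"tx":-125,"ty":-30,"tz":-200}]' --jaw 0 --force 30

```text
invalid input at $.steps[0]: expected keys tx, ty, tz, spin
```

Call:
send_rows --steps '[{"tx":-25,"ty":0,"tz":-40},{"tx":-50,"ty":0,"tz":-80},{"tx":-75,"ty":0,"tz":-120},{"tx":-100,"ty":0,"tz":-160},{"tx":-125,"ty":0,"tz":-200}]'

```text
invalid input at $.steps[0]: expected keys tx, ty, tz, spin
```

```bash
python3 -c "
from h import *
delta([640,-25,260],82.5)"
```

```text
tool d [-369.6  -29.3 -587.5] spin -18.215464907872388 jaw ang 64.3 pos [271.  562.9 230.5] ydir [-0.001 -0.001 -1.   ] t 0.15 w 1.002 q6 -0.1 F [ 0.3 -0.2  0.2]
```

Call:
send_rows --steps '[{"tx":-25,"ty":-30,"tz":-40,"spin":0},{"tx":-50,"ty":-30,"tz":-80,"spin":0},{"tx":-75,"ty":-30,"tz":-120,"spin":0},{"tx":-100,"ty":-30,"tz":-160,"spin":0},{"tx":-125,"ty":-30,"tz":-200,"spin":0}]' --jaw 0 --force 30

```text
t: 0.65
position: [397.6, 361.8, 260.6]
ee_rot: [-1.389, -0.872, 0.873]
force: [0.5, 0.3, 0.4]
gripper_width: 0.999
```

Call:
send_rows --steps '[{"tx":-25,"ty":0,"tz":-40,"spin":0},{"tx":-50,"ty":0,"tz":-80,"spin":0},{"tx":-75,"ty":0,"tz":-120,"spin":0},{"tx":-100,"ty":0,"tz":-160,"spin":0},{"tx":-125,"ty":0,"tz":-200,"spin":0}]'

```text
t: 1.15
position: [524.2, 160.6, 260.7]
ee_rot: [-1.389, -0.872, 0.873]
force: [0.2, 0.7, -0.8]
gripper_width: 1.003
```

```bash
python3 -c "
from h import *
delta([640,-25,260],82.5)"
```

```text
tool d [-117.     0.7 -184.8] spin -18.203851678053155 jaw ang 64.3 pos [524.2 160.6 260.7] ydir [-0.001 -0.001 -1.   ] t 1.15 w 1.003 q6 -0.93 F [ 0.2  0.7 -0.8]
```

Call:
send_rows --steps '[{"tx":-25,"ty":0,"tz":-40,"spin":-4},{"tx":-50,"ty":0,"tz":-80,"spin":-8},{"tx":-75,"ty":0,"tz":-120,"spin":-12},{"tx":-100,"ty":0,"tz":-160,"spin":-16},{"tx":-117,"ty":1,"tz":-185,"spin":-18.2}]'

```text
t: 1.65
position: [641.5, -28.1, 259.4]
ee_rot: [-1.268, -1.112, 1.114]
force: [0.4, 0.8, -0.9]
gripper_width: 0.999
```

```bash
python3 -c "
from h import *
delta([640,-25,260],82.5)
p,im=snap('wrist','w1')
delta([640,-25,260],82.5)"
```

```text
tool d [ 2.9 -0.6  1.9] spin 0.06724642662541669 jaw ang 82.6 pos [641.5 -28.1 259.4] ydir [-0.    -0.001 -1.   ] t 1.65 w 0.999 q6 -1.58 F [ 0.4  0.8 -0.9]
tool d [ 5.7 -1.1  3.7] spin 0.07652806051437722 jaw ang 82.6 pos [642.9 -31.1 258.9] ydir [ 0.    -0.002 -1.   ] t 1.7 w 1.001 q6 -1.58 F [-2.  -5.1 -1.9]
```

View pics/w1.png

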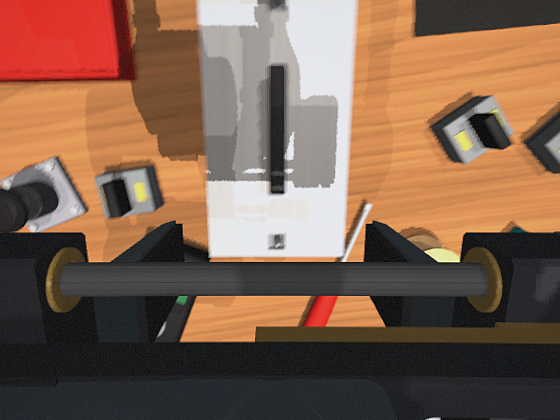

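The wrist view shows the cover with its handle bar from (277,66) to (277,193), and the pin hole at (277,241). Now I'll measure the handle centre and axis.

```bash
python3 - <<'E'
from h import *
p,im=load('w1')
print(p['pose'][:3,3])
g=cv2.cvtColor(im,cv2.COLOR_BGR2GRAY)
m=cv2.inRange(g,0,60); b=np.zeros_like(m); b[50:215,250:310]=m[50:215,250:310]
cs,_=cv2.findContours(b,cv2.RETR_EXTERNAL,cv2.CHAIN_APPROX_NONE); c=max(cs,key=cv2.contourArea)
for z in (130,116):
    w=np.array([onplane(p,*q[0],z)[:2] for q in c],np.float32); print(z,cv2.minAreaRect(w))
# plate edges rows
hsv=cv2.cvtColor(im,cv2.COLOR_BGR2HSV)
for row in (30,200,225,250):
    r=g[row].astype(int); s=hsv[row,:,1]
    idx=[i for i in range(180,380) if s[i]<60 and g[row,i]>70]; print(row,idx[0],idx[-1],onplane(p,idx[0],row,86)[:2].round(1),onplane(p,idx[-1],row,86)[:2].round(1))
h=onplane(p,277,242,86); print('hole',h); print(onplane(p,278,257,86))
m2=cv2.inRange(g,0,110); 
sub=g[228:256,262:294]; print(sub[::3,::3])
E
```

```text
[575.61130274 -21.06790471 412.97675085]
130 ((577.175048828125, -18.96424102783203), (10.363333702087402, 79.17884063720703), 82.41441345214844)
116 ((577.2525024414062, -18.860071182250977), (10.87605094909668, 83.09616088867188), 82.41427612304688)
30 199 355 [495.9 -73.8] [512.8  55.8]
200 207 345 [640.6 -92.8] [657.4  35.8]
225 208 361 [664.9 -96.1] [683.8  48.9]
250 209 350 [690.  -99.5] [707.7  36.5]
hole [690.43147607 -32.88567143  86.        ]
[705.9075133  -33.88702617  86.        ]
[[233 232 232 231 233 233 233 233 231 233 232]
 [233 234 234 234 232 234 234 234 234 233 232]
 [233 234 218 207 188 160 158 174 223 233 234]
 [232 235 203 179 120  74 122 146 225 232 233]
 [233 234 212 176 130  88  91 153 224 234 233]
 [234 234 203 182 131 126 168 159 220 233 232]
 [233 233 208 141  93 184 114 114 225 233 233]
 [232 235 199 179 176 172 174 188 231 233 233]
 [233 232 233 234 234 232 234 234 232 233 233]
 [227 227 227 228 226 227 228 227 229 228 229]]
```

```bash
python3 - <<'E'
from h import *
p,im=load('w1')
crop(im,190,0,370,270,'c3')
g=cv2.cvtColor(im,cv2.COLOR_BGR2GRAY)
print(g[50:215:4,277]); print(g[100,255:300]); print(g[180,255:300])
E
```

```text
[185 181 181 169  56  48  47  49  47  47  43  43  49  51  41  37  38  41
  38  34  36  34  31  35  36  39  28  37  35  33  55  68  33  37  74  55
 159 228 227 227 226 226]
[156 159 147 151 143 127 124 116 118 121 111 105  91  95  72  63  38  44
  42  48  41  45  43  44  50  47  44  43  40  95 100 113 135 143 170 174
 173 179 180 182 182 179 179 179 178]
[150 163 161 164 158 151 137 125 139 143 133 112 108 101  66  51  29  28
  35  31  36  37  32  33  37  36  36  25  52  96 162 165 135 158 161 158
 192 144 144 149 152 150 146 151 148]
```

View pics/c3.png

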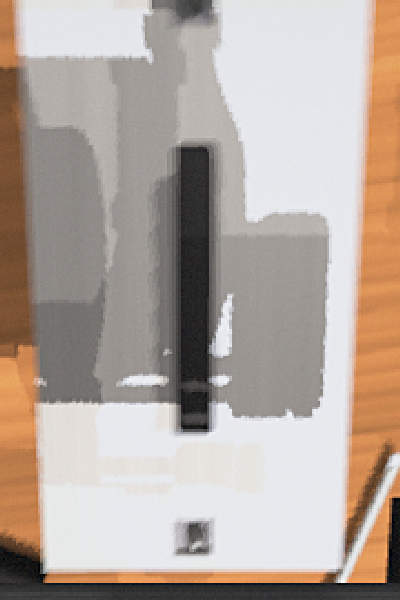

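```bash
python3 - <<'E'
from h import *
p,im=load('w1')
for z in (130,):
  a=onplane(p,276.8,66,z); b=onplane(p,276.3,187,z); c=onplane(p,276.3,193,z)
  print(a,b,c,np.linalg.norm(b-a),np.linalg.norm(c-a),np.degrees(np.arctan2(*(b-a)[1::-1])),(a+b)/2,(a+c)/2)
# plate side edges direction & midline
e=[(onplane(p,l,r,86)+onplane(p,q,r,86))/2 for l,q,r in((199,355,30),(207.,345,200))]
print(e)
d=e[1]-e[0];print(np.degrees(np.arctan2(d[1],d[0])))
print(bot.get_obs()['position'])
E
```

```text
[537.92274483 -13.85848767 130.        ] [628.45884905 -25.89176678 130.        ] [633.35738749 -26.52289609 130.        ] 91.33228330161596 96.27127432563786 -7.570888551056743 [583.19079694 -19.87512723 130.        ] [585.64006616 -20.19069188 130.        ]
[array([504.35819168,  -9.02876441,  86.        ]), array([648.96669586, -28.522052  ,  86.        ])]
-7.677217245429644
[642.8864959  -31.12658478 258.94677689]
```

```bash
python3 -c "
from h import *
delta([585.5,-20.2,170],82.4)
delta([585.5,-20.2,122],82.4)"
```

```text
tool d [ 3.6 88.9 58.3] spin 0.17652806051437153 jaw ang 82.6 pos [642.9 -31.1 258.9] ydir [ 0.    -0.002 -1.   ] t 1.7 w 1.001 q6 -1.58 F [-2.  -5.1 -1.9]
tool d [  3.7 136.9  58.4] spin 0.17652806051437153 jaw ang 82.6 pos [642.9 -31.1 258.9] ydir [ 0.    -0.002 -1.   ] t 1.7 w 1.001 q6 -1.58 F [-2.  -5.1 -1.9]
```

Call:
send_rows --steps '[{"tx":2,"ty":30,"tz":30,"spin":0.2},{"tx":3.6,"ty":60,"tz":58.3,"spin":0.2},{"tx":3.6,"ty":89,"tz":58.3,"spin":0.2},{"tx":3.6,"ty":89,"tz":58.3,"spin":0.2}]'

```text
t: 2.1
position: [583.0, -19.9, 166.9]
ee_rot: [-1.266, -1.105, 1.115]
force: [-0.0, 0.2, 0.1]
gripper_width: 0.999
```

```bash
python3 -c "
from h import *
delta([585.5,-20.2,121],82.4)
p,im=snap('wrist','w2')
for s in (-50,0,50):
  d=s*np.array([.991,-.132]);print(proj(p,[585.5+d[0],-20+d[1],130]))
delta([585.5,-20.2,121],82.4)
"
```

```text
tool d [ 0.1 45.9 -2.8] spin -0.02880516553314294 jaw ang 82.4 pos [583.  -19.9 166.9] ydir [-0.006 -0.002 -1.   ] t 2.1 w 0.999 q6 -1.57 F [-0.   0.2  0.1]
[277.0442375 155.8818503]
[276.93097433 244.83179047]
[276.83874354 324.39094895]
tool d [ 0.1 48.1 -0.9] spin -0.023394869653657224 jaw ang 82.4 pos [584.8 -20.1 169.1] ydir [-0.003 -0.002 -1.   ] t 2.15 w 1.004 q6 -1.57 F [-0.1 -0.7  0.4]
```

View pics/w2.png

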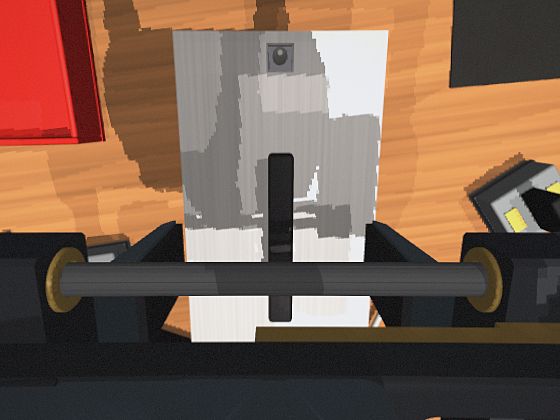

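The bar spans (268–293, 154–321), so its centre is at column 281. The jaws' symmetry centre is near 274–277, so the bar sits about 3 mm toward tool +x, which agrees with the top view's y = -17. I'll correct by 3 mm and descend.

Call:
send_rows --steps '[{"tx":3,"ty":10,"tz":-0.5,"spin":0},{"tx":3,"ty":24,"tz":-0.5,"spin":0},{"tx":3,"ty":38,"tz":-0.5,"spin":0},{"tx":3,"ty":48,"tz":-0.5,"spin":0},{"tx":3,"ty":48,"tz":-0.5,"spin":0}]'

```text
t: 2.65
position: [585.6, -17.1, 120.4]
ee_rot: [-1.268, -1.107, 1.114]
force: [-0.2, -0.1, -0.3]
gripper_width: 0.997
```

```bash
python3 -c "
from h import *
delta([585.5,-17.2,121],82.4)
p,im=snap('wrist','w3')
delta([585.5,-17.2,121],82.4)
"
```

```text
tool d [-0.1 -0.6  0.1] spin -0.020143585975958445 jaw ang 82.4 pos [585.6 -17.1 120.4] ydir [-0.004 -0.002 -1.   ] t 2.65 w 0.997 q6 -1.57 F [-0.2 -0.1 -0.3]
tool d [-0.   0.1  0.4] spin -0.021784033892274124 jaw ang 82.4 pos [585.9 -17.2 121.1] ydir [-0.003 -0.002 -1.   ] t 2.7 w 1.003 q6 -1.57 F [-0.2  1.2  0.3]
```

View pics/w3.png

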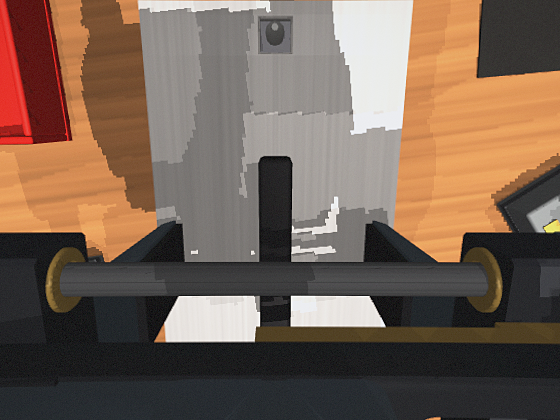

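The bar is centred between the fingers (columns 259–293). I'll close the jaws.

Call:
send_rows --steps '[{"tx":0,"ty":0,"tz":0,"spin":0},{"tx":0,"ty":0,"tz":0,"spin":0},{"tx":0,"ty":0,"tz":0,"spin":0},{"tx":0,"ty":0,"tz":0,"spin":0},{"tx":0,"ty":0,"tz":0,"spin":0}]' --jaw 255 --force 40

```text
t: 3.2
position: [585.9, -17.2, 121.3]
ee_rot: [-1.269, -1.108, 1.113]
force: [0.4, 0.1, -0.1]
gripper_width: 0.592
```

Call:
send_rows --steps '[{"tx":0,"ty":0,"tz":0,"spin":0},{"tx":0,"ty":0,"tz":0,"spin":0},{"tx":0,"ty":0,"tz":0,"spin":0},{"tx":0,"ty":0,"tz":0,"spin":0}]'

```text
t: 3.6
position: [585.9, -17.2, 121.3]
ee_rot: [-1.269, -1.108, 1.113]
force: [-0.5, 0.4, 0.1]
gripper_width: 0.242
```

```bash
python3 -c "
from h import *
delta([585.5,-17.2,121],82.4)
p,im=snap('wrist','w4')
delta([585.5,-17.2,121],82.4)
"
```

```text
tool d [-0.   0.3  0.4] spin -0.022031845033595232 jaw ang 82.4 pos [585.9 -17.2 121.3] ydir [-0.003 -0.002 -1.   ] t 3.6 w 0.242 q6 -1.57 F [-0.5  0.4  0.1]
tool d [-0.   0.3  0.4] spin -0.022584026381125 jaw ang 82.4 pos [585.9 -17.2 121.3] ydir [-0.003 -0.002 -1.   ] t 3.65 w 0.202 q6 -1.57 F [-0.  -0.5  0.3]
```

View pics/w4.png

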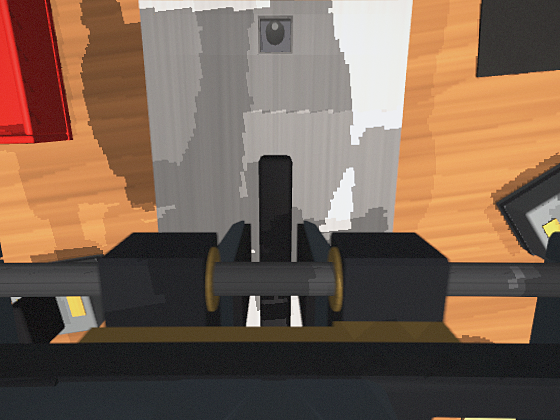

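Call:
send_rows --steps '[{"tx":0,"ty":0,"tz":0,"spin":0},{"tx":0,"ty":0,"tz":0,"spin":0},{"tx":0,"ty":0,"tz":0,"spin":0}]'

```text
t: 3.95
position: [585.9, -17.2, 121.3]
ee_rot: [-1.269, -1.108, 1.113]
force: [0.7, -0.3, -0.7]
gripper_width: 0.153
```

```bash
python3 -c "
from h import *
delta([585.5,-17.2,121],82.4)
p,im=snap('wrist','w5')
g=cv2.cvtColor(im,cv2.COLOR_BGR2GRAY); print(g[180,240:310:2], g[200,240:310:2]); 
for s in (-50,0,50):
  print(proj(p,np.array([585.5,-17.1,130])+s*np.array([.991,-.132,0])))
"
```

```text
tool d [-0.1  0.3  0.4] spin -0.023088852436899288 jaw ang 82.4 pos [585.9 -17.2 121.3] ydir [-0.003 -0.002 -1.   ] t 3.95 w 0.153 q6 -1.57 F [ 0.7 -0.3 -0.7]
[122 172 176 129 127 127 123 127 142  26  28  35  35  33  44  39  35  37
  34  42  42  42  38  39  27  42 173 169 174 169 170 169 175 170 169] [127 130 128 134 126 129 128 127 140  31  26  35  33  37  41  37  35  40
  36  37  34  41  41  33  29  89 168 166 171 168 166 167 173 167 169]
[277.51750063 159.38787681]
[277.3213712  273.71733424]
[277.16743474 372.84964038]
```

Call:
send_rows --steps '[{"tx":0,"ty":-8,"tz":0,"spin":0},{"tx":0,"ty":-20,"tz":0,"spin":0},{"tx":0,"ty":-35,"tz":0,"spin":0},{"tx":0,"ty":-55,"tz":0,"spin":0},{"tx":0,"ty":-75,"tz":0,"spin":0}]'

```text
t: 4.5
position: [586.0, -17.1, 197.9]
ee_rot: [-1.269, -1.108, 1.113]
force: [0.9, 1.0, -3.8]
gripper_width: 0.149
```

Call:
send_rows --steps '[{"tx":0,"ty":-20,"tz":0,"spin":0},{"tx":0,"ty":-40,"tz":0,"spin":0},{"tx":0,"ty":-50,"tz":0,"spin":0},{"tx":0,"ty":-50,"tz":0,"spin":0}]'

```text
t: 4.9
position: [586.7, -17.0, 249.6]
ee_rot: [-1.271, -1.11, 1.112]
force: [1.1, -0.1, -4.2]
gripper_width: 0.147
```

```bash
python3 -c "
from h import *
delta([442,268,240],-3)
snap('scene','s1');snap('top','t1')
"
```

```text
tool d [263.3   8.9 181.3] spin 85.37900559250252 jaw ang 82.4 pos [586.7 -17.  249.6] ydir [ 0.    -0.002 -1.   ] t 4.9 w 0.147 q6 -1.57 F [ 1.1 -0.1 -4.2]
```

View pics/s1.png

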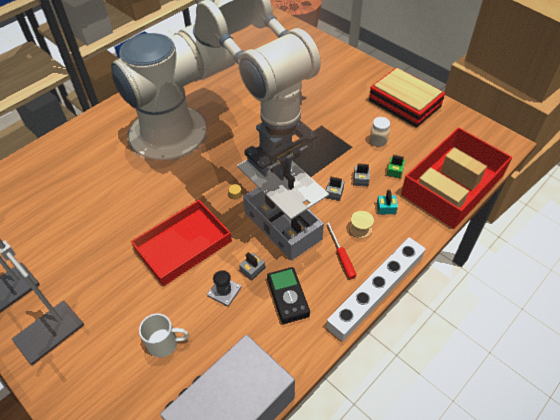

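View pics/t1.png

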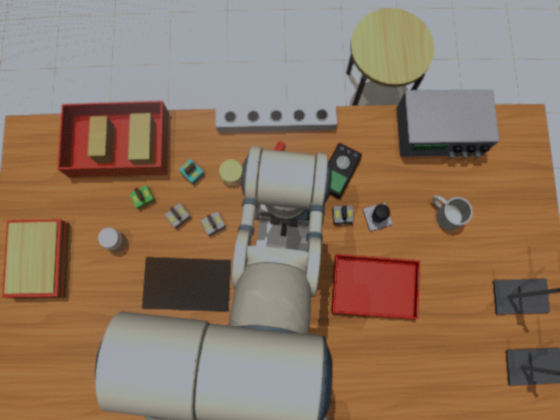

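The cover is lifted clear. Next I'll carry it to the mat while turning it 85°.

Call:
send_rows --steps '[{"tx":26,"ty":0,"tz":18,"spin":8},{"tx":52,"ty":0,"tz":36,"spin":16},{"tx":78,"ty":0,"tz":54,"spin":24},{"tx":104,"ty":0,"tz":72,"spin":32},{"tx":130,"ty":0,"tz":90,"spin":40}]'

```text
t: 5.5
position: [512.6, 124.8, 246.3]
ee_rot: [-1.494, -0.57, 0.578]
force: [0.1, 0.9, -4.1]
gripper_width: 0.147
```

```bash
python3 -c "
from h import *
delta([442,268,240],-3)
"
```

```text
tool d [ 43.5   6.3 153.6] spin 45.03450993517663 jaw ang 42.0 pos [512.6 124.8 246.3] ydir [-0.005 -0.002 -1.   ] t 5.5 w 0.147 q6 -0.61 F [ 0.1  0.9 -4.1]
```

Call:
send_rows --steps '[{"tx":9,"ty":0,"tz":31,"spin":8},{"tx":18,"ty":0,"tz":62,"spin":16},{"tx":27,"ty":0,"tz":93,"spin":24},{"tx":36,"ty":0,"tz":124,"spin":32},{"tx":43.5,"ty":6,"tz":153,"spin":40}]'

```text
t: 6.0
position: [441.5, 268.7, 239.7]
ee_rot: [-1.573, -0.019, 0.028]
force: [0.5, 0.3, -3.4]
gripper_width: 0.151
```

Call:
send_rows --steps '[{"tx":0,"ty":0,"tz":0,"spin":3},{"tx":0,"ty":0,"tz":0,"spin":3}]'

```text
t: 6.2
position: [440.4, 269.1, 238.5]
ee_rot: [-1.574, 0.023, -0.011]
force: [-1.0, -0.3, -3.4]
gripper_width: 0.15
```

```bash
python3 -c "
from h import *
delta([442,268,43.5],-3)
snap('scene','s2'); snap('wrist','w6')
delta([442,268,43.5],-3)
"
```

```text
tool d [  3.  195.   -0.3] spin 1.7501009626253676 jaw ang -1.2 pos [440.4 269.1 238.5] ydir [-0.008 -0.003 -1.   ] t 6.2 w 0.15 q6 0.45 F [-1.  -0.3 -3.4]
tool d [  1.9 195.6   0.3] spin 1.8349474298616713 jaw ang -1.2 pos [441.3 268.3 239.1] ydir [-0.007 -0.003 -1.   ] t 6.3 w 0.15 q6 0.45 F [-0.4 -0.2 -3.1]
```

View pics/w6.png

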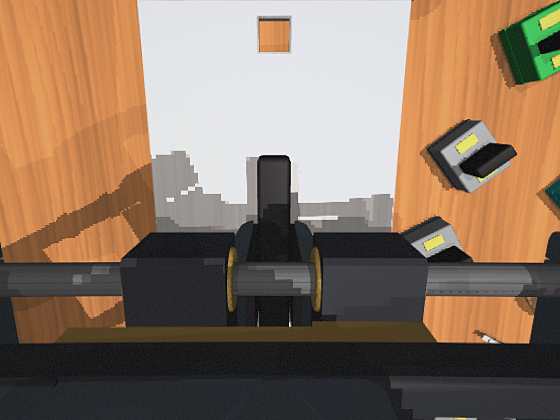

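Call:
send_rows --steps '[{"tx":1,"ty":40,"tz":0,"spin":1.8},{"tx":1,"ty":80,"tz":0,"spin":1.8},{"tx":1,"ty":120,"tz":0,"spin":1.8},{"tx":1,"ty":155,"tz":0,"spin":1.8},{"tx":1,"ty":170,"tz":0,"spin":1.8}]'

```text
t: 6.8
position: [440.3, 266.3, 66.1]
ee_rot: [-1.575, 0.048, -0.032]
force: [0.2, 0.6, -2.7]
gripper_width: 0.149
```

Call:
send_rows --steps '[{"tx":0,"ty":0,"tz":0,"spin":0},{"tx":0,"ty":0,"tz":0,"spin":0}]'

```text
t: 7.0
position: [440.5, 265.8, 66.1]
ee_rot: [-1.576, 0.048, -0.032]
force: [0.7, 0.3, -2.4]
gripper_width: 0.153
```

```bash
python3 -c "
from h import *
delta([442,268,43.5],-3)
"
```

```text
tool d [ 1.6 22.6  2.4] spin 0.09743952303389847 jaw ang -2.9 pos [440.5 265.8  66.1] ydir [-0.011 -0.005 -1.   ] t 7.0 w 0.153 q6 0.48 F [ 0.7  0.3 -2.4]
```

Call:
send_rows --steps '[{"tx":1,"ty":6,"tz":2.4,"spin":0},{"tx":1.3,"ty":12,"tz":2.4,"spin":0},{"tx":1.4,"ty":17,"tz":2.4,"spin":0},{"tx":1.5,"ty":20,"tz":2.4,"spin":0},{"tx":1.5,"ty":20,"tz":2.4,"spin":0}]'

```text
t: 7.5
position: [441.7, 267.9, 45.7]
ee_rot: [-1.576, 0.048, -0.031]
force: [1.1, -0.4, -3.3]
gripper_width: 0.153
```

Call:
send_rows --steps '[{"tx":0,"ty":1,"tz":0,"spin":0},{"tx":0,"ty":2,"tz":0,"spin":0},{"tx":0,"ty":2,"tz":0,"spin":0}]'

```text
t: 7.8
position: [441.7, 267.9, 43.9]
ee_rot: [-1.576, 0.048, -0.031]
force: [-2.0, -2.6, 1.0]
gripper_width: 0.153
```

Call:
send_rows --steps '[{"tx":0,"ty":0.6,"tz":0,"spin":0},{"tx":0,"ty":0.6,"tz":0,"spin":0}]'

```text
t: 8.0
position: [441.5, 267.8, 43.4]
ee_rot: [-1.576, 0.048, -0.031]
force: [-3.2, -3.6, 3.5]
gripper_width: 0.149
```

Call:
send_rows --steps '[{"tx":0,"ty":0,"tz":0,"spin":0},{"tx":0,"ty":0,"tz":0,"spin":0},{"tx":0,"ty":0,"tz":0,"spin":0},{"tx":0,"ty":0,"tz":0,"spin":0},{"tx":0,"ty":0,"tz":0,"spin":0}]' --jaw 100

```text
t: 8.5
position: [441.6, 267.8, 43.4]
ee_rot: [-1.576, 0.048, -0.031]
force: [-0.1, -0.4, 1.0]
gripper_width: 0.562
```

Call:
send_rows --steps '[{"tx":0,"ty":-20,"tz":0,"spin":0},{"tx":0,"ty":-60,"tz":0,"spin":0},{"tx":0,"ty":-100,"tz":0,"spin":0},{"tx":0,"ty":-150,"tz":0,"spin":0},{"tx":0,"ty":-200,"tz":0,"spin":0}]'

```text
t: 9.0
position: [443.3, 268.6, 245.2]
ee_rot: [-1.576, 0.049, -0.031]
force: [1.0, 0.1, 0.1]
gripper_width: 0.605
```

```bash
python3 -c "
from h import *
delta([640,40,240],82.4)
snap('scene','s3'); snap('wrist','w7')
delta([640,40,240],82.4)
"
```

```text
tool d [ 208.     4.2 -218.4] spin -85.29458354548385 jaw ang -2.9 pos [443.3 268.6 245.2] ydir [-0.012 -0.006 -1.   ] t 9.0 w 0.605 q6 0.48 F [1.  0.1 0.1]
tool d [ 205.     9.5 -220.1] spin -85.28568775201067 jaw ang -2.9 pos [446.4 270.2 249.6] ydir [-0.002 -0.001 -1.   ] t 9.1 w 0.608 q6 0.48 F [ 0.8 -0.1 -0.4]
```

View pics/s3.png

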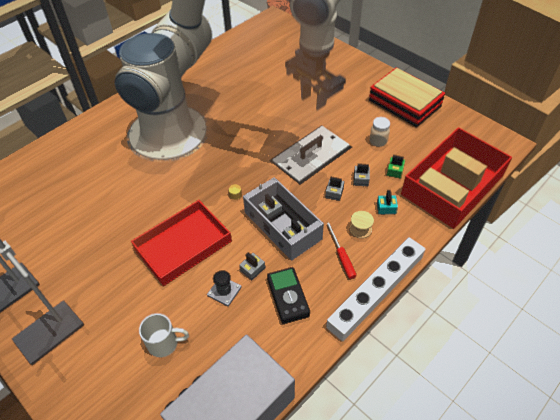

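View pics/w7.png

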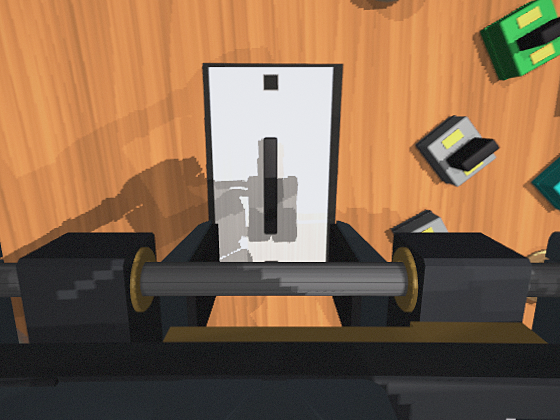

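The cover lies flat and centred on the mat. The box shows two spent packs, at scene pixels (269,205) and (294,228), with the middle bay empty. I'll move over the box.

Call:
send_rows --steps '[{"tx":20,"ty":0,"tz":-29,"spin":-8},{"tx":40,"ty":0,"tz":-58,"spin":-16},{"tx":60,"ty":0,"tz":-87,"spin":-24},{"tx":80,"ty":0,"tz":-116,"spin":-32},{"tx":100,"ty":0,"tz":-145,"spin":-40}]'

```text
t: 9.6
position: [539.4, 118.9, 249.3]
ee_rot: [-1.51, -0.51, 0.514]
force: [-0.1, 0.2, -1.7]
gripper_width: 0.608
```

```bash
python3 -c "
from h import *
delta([672,-29,250],82.4)
"
```

```text
tool d [  15.4   -0.9 -198.1] spin -44.95785255236399 jaw ang 37.4 pos [539.4 118.9 249.3] ydir [-0.002 -0.001 -1.   ] t 9.6 w 0.608 q6 -0.54 F [-0.1  0.2 -1.7]
```

Call:
send_rows --steps '[{"tx":3,"ty":0,"tz":-40,"spin":-8},{"tx":6,"ty":0,"tz":-80,"spin":-16},{"tx":9,"ty":0,"tz":-120,"spin":-24},{"tx":12,"ty":0,"tz":-160,"spin":-32},{"tx":15.4,"ty":0,"tz":-198,"spin":-40}]'

```text
t: 10.1
position: [672.8, -30.4, 248.6]
ee_rot: [-1.302, -1.048, 1.053]
force: [-0.3, 1.4, 0.6]
gripper_width: 0.607
```

Call:
send_rows --steps '[{"tx":0,"ty":0,"tz":0,"spin":-5},{"tx":0,"ty":0,"tz":0,"spin":-5},{"tx":0,"ty":0,"tz":0,"spin":-5}]'

```text
t: 10.4
position: [672.3, -30.0, 248.2]
ee_rot: [-1.266, -1.11, 1.116]
force: [-0.1, -0.5, 0.8]
gripper_width: 0.611
```

```bash
python3 -c "
from h import *
delta([672,-29,250],82.4)
snap('wrist','w8')
delta([672,-29,250],82.4)
"
```

```text
tool d [ 1.  -1.8  0.4] spin 0.19232596170381555 jaw ang 82.6 pos [672.3 -30.  248.2] ydir [-0.004 -0.001 -1.   ] t 10.4 w 0.611 q6 -1.57 F [-0.1 -0.5  0.8]
tool d [ 0.7 -1.5  0.3] spin 0.22381176707717998 jaw ang 82.6 pos [672.2 -29.8 248.5] ydir [-0.003 -0.001 -1.   ] t 10.45 w 0.611 q6 -1.57 F [ 0.5  0.9 -0.4]
```

View pics/w8.png

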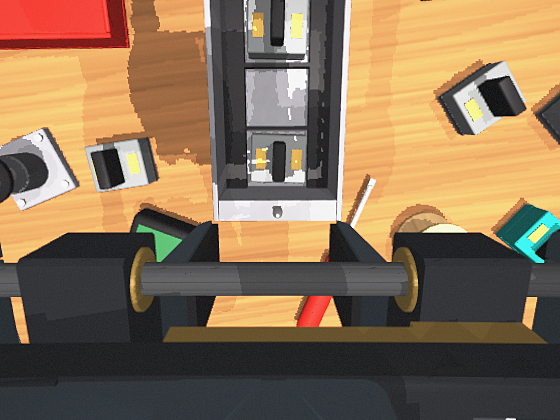

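```bash
python3 -c "
from h import *
p,im=load('w8')
crop(im,200,0,360,225,'c4')
B=np.array([584.5,-17.2]); th=np.radians(-7.6); ex=np.array([np.cos(th),np.sin(th)]); ey=np.array([-ex[1],ex[0]])
for n,x,y,z in [('pin2',105,0,98),('pin0',-105,0,98),('tab2',63,0,75),('tab0',-63,0,75),('tab2a',45,0,75),('tab2b',81,0,75),('cornR',115,60,80),('cornL',115,-60,80)]:
  print(n,proj(p,[*(B+x*ex+y*ey),z]).round(1))
"
```

```text
pin2 [276.7 216.1]
pin0 [278.2 -59.5]
tab2 [276.7 165.4]
tab0 [277.5  13.5]
tab2a [276.8 145.6]
tab2b [276.6 184.8]
cornR [340.4 221.6]
cornL [212.6 221.2]
```

View pics/c4.png

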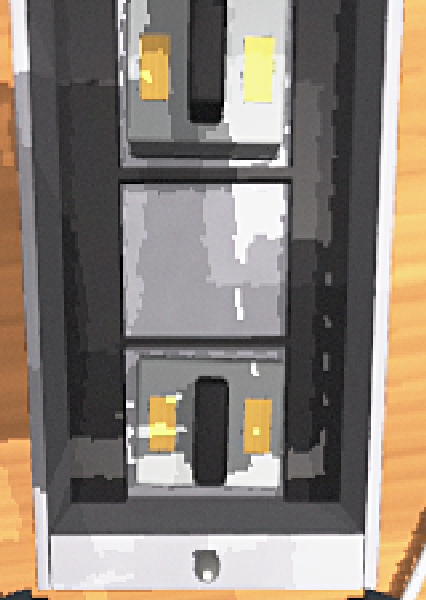

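Spent packs stand in bay2 (tab at about (279,163)) and bay0 (tab at about (278,20)), and bay1 is empty. The box corners match the prediction within 1–2 px. I'll grasp the bay2 pack first.

```bash
cat >> h.py <<'E'
B=np.array([584.5,-17.2]); th=np.radians(-7.6); ex=np.array([np.cos(th),np.sin(th)]); ey=np.array([-ex[1],ex[0]])
def box(x,y,z): return np.array([*(B+x*ex+y*ey),z])
T=np.array([418.9,-269.8]); tt=np.radians(-6.1); tx=np.array([np.cos(tt),np.sin(tt)]); ty=np.array([-tx[1],tx[0]])
def tray(x,y,z): return np.array([*(T+x*tx+y*ty),z])
E
python3 -c "
from h import *
print(box(61,.8,62))
delta(box(61,.8,120),82.4)
delta(box(61,.8,62),82.4)
p,im=load('w8'); print([proj(p,box(x,0,75)).round(1) for x in (-81,-45)])
"
```

```text
[645.06995307 -24.47466737  62.        ]
tool d [  1.9 128.5  27.2] spin 0.22381176707717998 jaw ang 82.6 pos [672.2 -29.8 248.5] ydir [-0.003 -0.001 -1.   ] t 10.45 w 0.611 q6 -1.57 F [ 0.5  0.9 -0.4]
tool d [  2.  186.5  27. ] spin 0.22381176707717998 jaw ang 82.6 pos [672.2 -29.8 248.5] ydir [-0.003 -0.001 -1.   ] t 10.45 w 0.611 q6 -1.57 F [ 0.5  0.9 -0.4]
[array([277.7, -11.1]), array([277.4,  37.2])]
```

Call:
send_rows --steps '[{"tx":1.9,"ty":30,"tz":27.2,"spin":0.2},{"tx":1.9,"ty":65,"tz":27.2,"spin":0.2},{"tx":1.9,"ty":100,"tz":27.2,"spin":0.2},{"tx":1.9,"ty":128,"tz":27.2,"spin":0.2},{"tx":1.9,"ty":128,"tz":27.2,"spin":0.2}]'

```text
t: 10.95
position: [642.5, -23.4, 117.4]
ee_rot: [-1.263, -1.103, 1.115]
force: [0.3, 0.3, 0.6]
gripper_width: 0.606
```

```bash
python3 -c "
from h import *
delta(box(61,.8,62),82.4)
snap('wrist','w9')
delta(box(61,.8,62),82.4)
"
```

```text
tool d [-0.6 55.4 -3.2] spin -0.03491780700601055 jaw ang 82.4 pos [642.5 -23.4 117.4] ydir [-0.009 -0.    -1.   ] t 10.95 w 0.606 q6 -1.57 F [0.3 0.3 0.6]
tool d [-0.5 57.8 -1.7] spin -0.016216581846833833 jaw ang 82.4 pos [643.9 -23.7 119.8] ydir [-0.006 -0.    -1.   ] t 11.0 w 0.603 q6 -1.57 F [0.6 0.2 0.4]
```

View pics/w9.png

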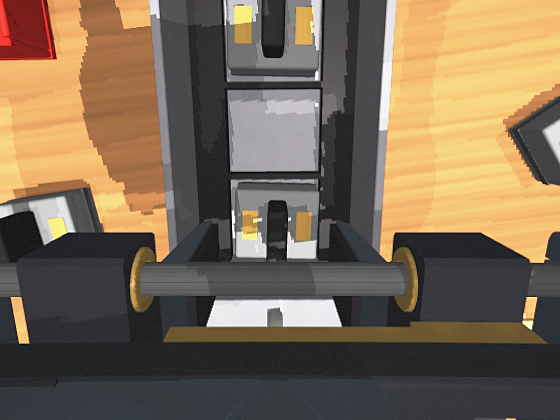

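The tab at (277,225) is centred between the fingers. I'll descend gently.

Call:
send_rows --steps '[{"tx":-0.5,"ty":15,"tz":-1.7,"spin":0},{"tx":-0.5,"ty":30,"tz":-1.7,"spin":0},{"tx":-0.5,"ty":42,"tz":-1.7,"spin":0},{"tx":-0.5,"ty":50,"tz":-1.7,"spin":0},{"tx":-0.5,"ty":55,"tz":-1.7,"spin":0}]'

```text
t: 11.5
position: [644.9, -24.4, 63.9]
ee_rot: [-1.265, -1.105, 1.115]
force: [-0.6, 0.4, 0.2]
gripper_width: 0.609
```

Call:
send_rows --steps '[{"tx":0,"ty":2,"tz":0,"spin":0},{"tx":0,"ty":2,"tz":0,"spin":0},{"tx":0,"ty":2,"tz":0,"spin":0},{"tx":0,"ty":2,"tz":0,"spin":0},{"tx":0,"ty":2,"tz":0,"spin":0}]' --jaw 255 --force 25

```text
t: 12.0
position: [645.1, -24.5, 62.2]
ee_rot: [-1.265, -1.106, 1.114]
force: [0.5, -0.5, 0.5]
gripper_width: 0.199
```

Call:
send_rows --steps '[{"tx":0,"ty":0,"tz":0,"spin":0},{"tx":0,"ty":0,"tz":0,"spin":0},{"tx":0,"ty":0,"tz":0,"spin":0},{"tx":0,"ty":0,"tz":0,"spin":0}]'

```text
t: 12.4
position: [645.1, -24.5, 62.3]
ee_rot: [-1.265, -1.106, 1.114]
force: [-0.9, -1.2, 0.6]
gripper_width: 0.131
```

Width 12 mm, so the tab is held. I'll lift and go to the tray.

Call:
send_rows --steps '[{"tx":0,"ty":-15,"tz":0,"spin":0},{"tx":0,"ty":-40,"tz":0,"spin":0},{"tx":0,"ty":-70,"tz":0,"spin":0},{"tx":0,"ty":-100,"tz":0,"spin":0},{"tx":0,"ty":-120,"tz":0,"spin":0}]'

```text
t: 12.9
position: [646.5, -24.5, 185.6]
ee_rot: [-1.267, -1.107, 1.113]
force: [-0.1, -0.1, -1.8]
gripper_width: 0.131
```

```bash
python3 -c "
from h import *
delta(tray(0,-55,180),82.4)
"
```

```text
tool d [-328.3    6.8  191.5] spin -0.0241493131514261 jaw ang 82.4 pos [646.5 -24.5 185.6] ydir [-0.004 -0.001 -1.   ] t 12.9 w 0.131 q6 -1.57 F [-0.1 -0.1 -1.8]
```

Call:
send_rows --steps '[{"tx":-33,"ty":0,"tz":19,"spin":0},{"tx":-66,"ty":0,"tz":38,"spin":0},{"tx":-99,"ty":0,"tz":57,"spin":0},{"tx":-132,"ty":0,"tz":77,"spin":0},{"tx":-165,"ty":0,"tz":96,"spin":0}]'

```text
t: 13.4
position: [528.3, -176.3, 187.3]
ee_rot: [-1.268, -1.108, 1.113]
force: [0.1, -0.1, -1.8]
gripper_width: 0.132
```

Call:
send_rows --steps '[{"tx":-33,"ty":0,"tz":19,"spin":0},{"tx":-66,"ty":0,"tz":38,"spin":0},{"tx":-99,"ty":0,"tz":57,"spin":0},{"tx":-132,"ty":3,"tz":77,"spin":0},{"tx":-160,"ty":6,"tz":93,"spin":0}]'

```text
t: 13.9
position: [413.7, -324.0, 182.9]
ee_rot: [-1.269, -1.108, 1.113]
force: [1.4, 0.2, -2.5]
gripper_width: 0.131
```

```bash
python3 -c "
from h import *
delta(tray(0,-55,62),82.4)
snap('scene','s4')
delta(tray(0,-55,62),82.4)
"
```

```text
tool d [ -0.3 120.9   0.3] spin -0.03771808892524575 jaw ang 82.4 pos [ 413.7 -324.   182.9] ydir [-0.002 -0.002 -1.   ] t 13.9 w 0.131 q6 -2.21 F [ 1.4  0.2 -2.5]
tool d [  3.  120.4  -1.5] spin -0.09941346426572295 jaw ang 82.3 pos [ 411.6 -326.9  182.5] ydir [-0.004 -0.003 -1.   ] t 13.95 w 0.132 q6 -2.22 F [-3.  -5.4 -2.9]
```

View pics/s4.png

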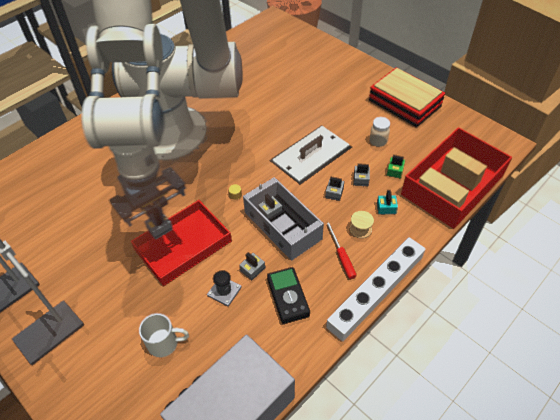

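The pack hangs over the tray at (160,228). I'll lower it to the tray floor.

Call:
send_rows --steps '[{"tx":1,"ty":25,"tz":-1,"spin":0},{"tx":3,"ty":60,"tz":-1.5,"spin":0},{"tx":3,"ty":90,"tz":-1.5,"spin":0},{"tx":3,"ty":108,"tz":-1.5,"spin":0},{"tx":3,"ty":115,"tz":-1.5,"spin":0}]'

```text
t: 14.45
position: [412.6, -324.1, 66.6]
ee_rot: [-1.268, -1.105, 1.113]
force: [0.1, -0.3, -1.4]
gripper_width: 0.131
```

Call:
send_rows --steps '[{"tx":0,"ty":2,"tz":0,"spin":0},{"tx":0,"ty":4,"tz":0,"spin":0},{"tx":0,"ty":5,"tz":0,"spin":0},{"tx":0,"ty":5,"tz":0,"spin":0}]'

```text
t: 14.85
position: [413.0, -324.5, 62.4]
ee_rot: [-1.269, -1.105, 1.114]
force: [0.6, -0.6, 0.3]
gripper_width: 0.128
```

Contact (the weight has come off the wrist). I'll release and rise.

Call:
send_rows --steps '[{"tx":0,"ty":0,"tz":0,"spin":0},{"tx":0,"ty":0,"tz":0,"spin":0},{"tx":0,"ty":0,"tz":0,"spin":0},{"tx":0,"ty":0,"tz":0,"spin":0},{"tx":0,"ty":0,"tz":0,"spin":0}]' --jaw 100

```text
t: 15.35
position: [413.0, -324.5, 62.4]
ee_rot: [-1.269, -1.105, 1.114]
force: [0.1, 0.4, -0.2]
gripper_width: 0.541
```

Call:
send_rows --steps '[{"tx":0,"ty":-20,"tz":0,"spin":0},{"tx":0,"ty":-50,"tz":0,"spin":0},{"tx":0,"ty":-80,"tz":0,"spin":0},{"tx":0,"ty":-110,"tz":0,"spin":0},{"tx":0,"ty":-120,"tz":0,"spin":0}]'

```text
t: 15.85
position: [414.3, -324.9, 185.1]
ee_rot: [-1.273, -1.106, 1.114]
force: [1.2, -0.2, -1.0]
gripper_width: 0.612
```

```bash
python3 -c "
from h import *
delta(box(-20,0,190),82.4)
"
```

```text
tool d [ 327.6   -6.8 -107.5] spin -0.09641002965152268 jaw ang 82.3 pos [ 414.3 -324.9  185.1] ydir [-0.001 -0.005 -1.   ] t 15.85 w 0.612 q6 -2.21 F [ 1.2 -0.2 -1. ]
```

Call:
send_rows --steps '[{"tx":33,"ty":0,"tz":-11,"spin":0},{"tx":66,"ty":-2,"tz":-22,"spin":0},{"tx":99,"ty":-4,"tz":-33,"spin":0},{"tx":132,"ty":-6,"tz":-43,"spin":0},{"tx":165,"ty":-7,"tz":-54,"spin":0}]'

```text
t: 16.35
position: [490.1, -167.2, 190.8]
ee_rot: [-1.273, -1.106, 1.114]
force: [0.2, -0.6, -1.2]
gripper_width: 0.604
```

Call:
send_rows --steps '[{"tx":33,"ty":0,"tz":-11,"spin":0},{"tx":66,"ty":0,"tz":-22,"spin":0},{"tx":99,"ty":0,"tz":-33,"spin":0},{"tx":132,"ty":0,"tz":-43,"spin":0},{"tx":160,"ty":0,"tz":-53,"spin":0}]'

```text
t: 16.85
position: [564.2, -14.0, 189.3]
ee_rot: [-1.272, -1.106, 1.115]
force: [-0.3, -1.3, -0.1]
gripper_width: 0.61
```

Call:
send_rows --steps '[{"tx":0,"ty":0,"tz":0,"spin":0},{"tx":0,"ty":0,"tz":0,"spin":0}]'

```text
t: 17.05
position: [563.9, -13.4, 188.5]
ee_rot: [-1.27, -1.106, 1.116]
force: [-0.4, -1.0, -0.5]
gripper_width: 0.609
```

```bash
python3 -c "
from h import *
delta(box(-20,0,190),82.4)
p,im=snap('wrist','w10')
delta(box(-63,0,62),82.4)
for n,x,y,z in [('pin0',-105,0,98),('tab0',-63,0,75),('tab0a',-45,0,75),('tab0b',-81,0,75),('cornR',-115,60,80),('cornL',-115,-60,80)]:
  print(n,proj(p,box(x,y,z)).round(1))
crop(im,140,0,420,220,'c5')
"
```

```text
tool d [-1.  -1.5 -0.9] spin 0.008311807700891904 jaw ang 82.4 pos [563.9 -13.4 188.5] ydir [-0.004 -0.005 -1.   ] t 17.05 w 0.609 q6 -1.56 F [-0.4 -1.  -0.5]
tool d [  0.4 126.8  41.6] spin -0.05050308084095434 jaw ang 82.3 pos [563.7 -14.1 188.7] ydir [-0.004 -0.005 -1.   ] t 17.1 w 0.612 q6 -1.56 F [ 0.9  0.3 -0.4]
pin0 [275.1  91.3]
tab0 [275.1 153.1]
tab0a [275. 177.]
tab0b [275.1 128.3]
cornR [361.7  78. ]
cornL [188.8  78.1]
```

View pics/c5.png

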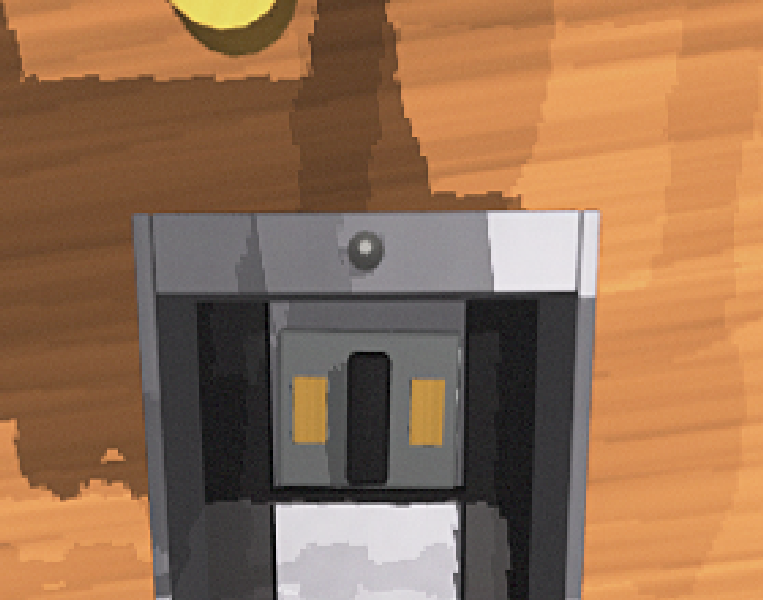

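Pin tip (274,90) and tab0 (275,153) match the prediction, so the bay0 pack is at its nominal place. I'll descend.

Call:
send_rows --steps '[{"tx":0.4,"ty":20,"tz":20,"spin":0},{"tx":0.4,"ty":40,"tz":41,"spin":0},{"tx":0.4,"ty":70,"tz":41,"spin":0},{"tx":0.4,"ty":95,"tz":41,"spin":0},{"tx":0.4,"ty":112,"tz":41,"spin":0}]'

```text
t: 17.6
position: [521.6, -9.9, 75.4]
ee_rot: [-1.27, -1.103, 1.115]
force: [0.5, 0.1, -0.2]
gripper_width: 0.607
```

```bash
python3 -c "
from h import *
delta(box(-63,0,62),82.4)
"
```

```text
tool d [ 1.1 13.4 -0.4] spin -0.1300424735739938 jaw ang 82.3 pos [521.6  -9.9  75.4] ydir [-0.005 -0.005 -1.   ] t 17.6 w 0.607 q6 -1.56 F [ 0.5  0.1 -0.2]
```

Call:
send_rows --steps '[{"tx":1,"ty":6,"tz":0,"spin":0},{"tx":1,"ty":10,"tz":0,"spin":0},{"tx":1,"ty":13,"tz":0,"spin":0},{"tx":1,"ty":13,"tz":0,"spin":0},{"tx":1,"ty":13,"tz":0,"spin":0}]' --jaw 255

```text
t: 18.1
position: [522.0, -9.0, 63.0]
ee_rot: [-1.271, -1.104, 1.115]
force: [-0.8, 0.8, -0.3]
gripper_width: 0.2
```

Call:
send_rows --steps '[{"tx":0,"ty":0,"tz":0,"spin":0},{"tx":0,"ty":0,"tz":0,"spin":0},{"tx":0,"ty":0,"tz":0,"spin":0},{"tx":0,"ty":0,"tz":0,"spin":0}]'

```text
t: 18.5
position: [522.2, -9.1, 63.3]
ee_rot: [-1.272, -1.104, 1.115]
force: [0.2, -0.5, 6.7]
gripper_width: 0.128
```

Call:
send_rows --steps '[{"tx":0,"ty":-15,"tz":0,"spin":0},{"tx":0,"ty":-40,"tz":0,"spin":0},{"tx":0,"ty":-70,"tz":0,"spin":0},{"tx":0,"ty":-100,"tz":0,"spin":0},{"tx":0,"ty":-120,"tz":0,"spin":0}]'

```text
t: 19.0
position: [523.0, -8.4, 185.2]
ee_rot: [-1.273, -1.105, 1.114]
force: [0.1, 0.3, -1.9]
gripper_width: 0.126
```

```bash
python3 -c "
from h import *
delta(tray(0,50,180),82.4)
"
```

```text
tool d [-223.     6.6   69.4] spin -0.1182017872962291 jaw ang 82.3 pos [523.   -8.4 185.2] ydir [-0.002 -0.005 -1.   ] t 19.0 w 0.126 q6 -1.56 F [ 0.1  0.3 -1.9]
```

Call:
send_rows --steps '[{"tx":-45,"ty":0,"tz":14,"spin":0},{"tx":-90,"ty":0,"tz":28,"spin":0},{"tx":-135,"ty":2,"tz":42,"spin":0},{"tx":-180,"ty":4,"tz":56,"spin":0},{"tx":-223,"ty":6,"tz":69,"spin":0}]'

```text
t: 19.5
position: [423.4, -221.6, 180.5]
ee_rot: [-1.273, -1.105, 1.114]
force: [0.6, -1.2, -1.2]
gripper_width: 0.131
```

Call:
send_rows --steps '[{"tx":0,"ty":0,"tz":0,"spin":0},{"tx":0,"ty":0,"tz":0,"spin":0}]'

```text
t: 19.7
position: [422.8, -222.4, 180.5]
ee_rot: [-1.273, -1.103, 1.112]
force: [1.4, 0.6, -1.3]
gripper_width: 0.131
```

```bash
python3 -c "
from h import *
delta(tray(0,50,62.5),82.4)
snap('wrist','w11')
"
```

```text
tool d [  3.1 117.9  -1.3] spin -0.2625454183425262 jaw ang 82.1 pos [ 422.8 -222.4  180.5] ydir [-0.003 -0.005 -1.   ] t 19.7 w 0.131 q6 -2.04 F [ 1.4  0.6 -1.3]
```

View pics/w11.png

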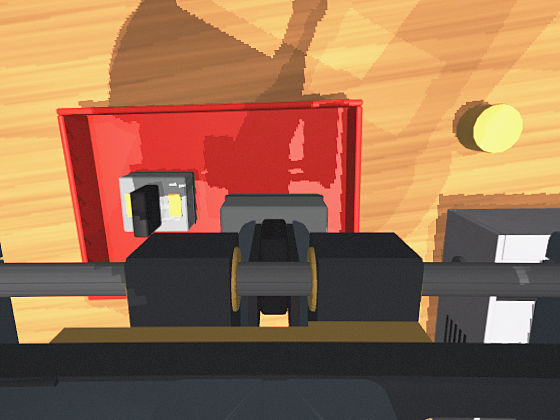

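The first pack stands upright in the tray at (157,203), and the second is held clear of it at (273,215). I'll lower it.

Call:
send_rows --steps '[{"tx":1,"ty":25,"tz":-1,"spin":-0.2},{"tx":3,"ty":60,"tz":-1,"spin":-0.2},{"tx":3,"ty":90,"tz":-1,"spin":-0.2},{"tx":3,"ty":106,"tz":-1,"spin":-0.2},{"tx":3,"ty":113,"tz":-1,"spin":-0.2}]'

```text
t: 20.25
position: [424.3, -217.6, 66.1]
ee_rot: [-1.268, -1.108, 1.118]
force: [-0.2, -0.2, -0.8]
gripper_width: 0.132
```

Call:
send_rows --steps '[{"tx":0,"ty":1,"tz":0,"spin":0},{"tx":0,"ty":2,"tz":0,"spin":0},{"tx":0,"ty":3,"tz":0,"spin":0},{"tx":0,"ty":3,"tz":0,"spin":0}]'

```text
t: 20.65
position: [424.7, -217.7, 63.7]
ee_rot: [-1.269, -1.108, 1.117]
force: [0.5, -0.3, -1.3]
gripper_width: 0.129
```

Call:
send_rows --steps '[{"tx":0,"ty":1,"tz":0,"spin":0},{"tx":0,"ty":1,"tz":0,"spin":0}]'

```text
t: 20.85
position: [424.8, -217.9, 63.2]
ee_rot: [-1.27, -1.109, 1.117]
force: [-1.5, 0.5, 6.9]
gripper_width: 0.128
```

Call:
send_rows --steps '[{"tx":0,"ty":0,"tz":0,"spin":0},{"tx":0,"ty":0,"tz":0,"spin":0},{"tx":0,"ty":0,"tz":0,"spin":0},{"tx":0,"ty":0,"tz":0,"spin":0},{"tx":0,"ty":0,"tz":0,"spin":0}]' --jaw 100

```text
t: 21.35
position: [424.9, -217.9, 63.2]
ee_rot: [-1.27, -1.109, 1.117]
force: [0.2, 0.0, 0.2]
gripper_width: 0.536
```

Call:
send_rows --steps '[{"tx":0,"ty":-20,"tz":0,"spin":0},{"tx":0,"ty":-50,"tz":0,"spin":0},{"tx":0,"ty":-80,"tz":0,"spin":0},{"tx":0,"ty":-120,"tz":0,"spin":0},{"tx":0,"ty":-150,"tz":0,"spin":0}]'

```text
t: 21.85
position: [425.3, -217.2, 215.3]
ee_rot: [-1.271, -1.109, 1.117]
force: [0.6, -0.8, -0.1]
gripper_width: 0.608
```

```bash
python3 -c "
from h import *
snap('scene','s5');p,im=snap('top','t2')
crop(im,120,150,340,315,'c6'); crop(im,240,160,480,330,'c7')
delta([690,-190,230],90)
"
```

```text
tool d [  62.   -12.8 -257.4] spin -7.4657889098627805 jaw ang 82.5 pos [ 426.8 -218.2  216.7] ydir [ 0.003 -0.008 -1.   ] t 21.95 w 0.609 q6 -2.03 F [ 0.5  1.  -1.2]
```

View pics/s5.png

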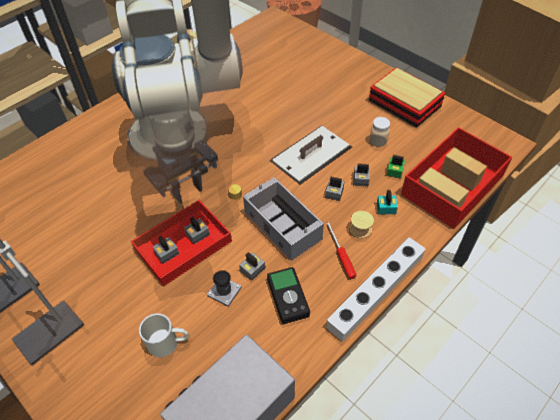

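View pics/c6.png

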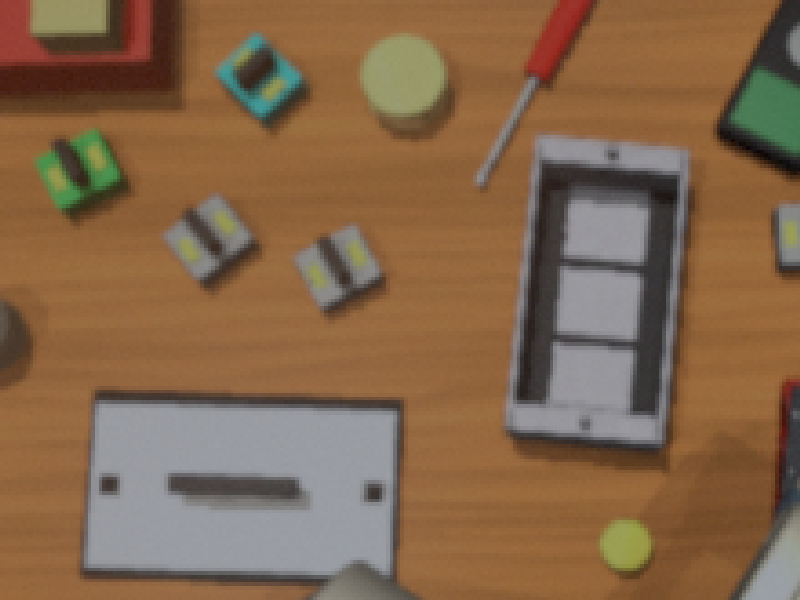

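View pics/c7.png

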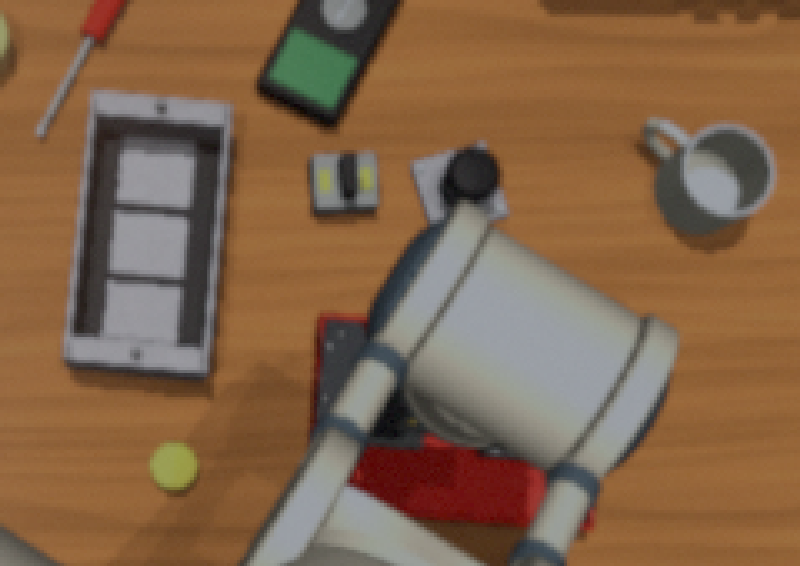

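The box is empty and both spent packs stand in the tray at scene (164,248) and (196,230). The two fresh packs (334,187) and (361,174), the one at (252,264), and the decoys have not moved. I'll take the fresh pack near the plunger first.

Call:
send_rows --steps '[{"tx":12,"ty":-5,"tz":-49,"spin":-2},{"tx":24,"ty":-10,"tz":-97,"spin":-4},{"tx":36,"ty":-13,"tz":-146,"spin":-6},{"tx":48,"ty":-13,"tz":-194,"spin":-7},{"tx":60,"ty":-13,"tz":-240,"spin":-7.5}]'

```text
t: 22.45
position: [674.2, -189.1, 228.9]
ee_rot: [-1.216, -1.208, 1.215]
force: [1.1, -1.2, 0.2]
gripper_width: 0.609
```

Call:
send_rows --steps '[{"tx":2,"ty":0,"tz":-16,"spin":0},{"tx":2,"ty":0,"tz":-16,"spin":0},{"tx":2,"ty":0,"tz":-16,"spin":0},{"tx":2,"ty":0,"tz":-16,"spin":0}]'

```text
t: 22.85
position: [689.2, -187.3, 228.5]
ee_rot: [-1.215, -1.207, 1.215]
force: [-0.3, -0.0, -0.9]
gripper_width: 0.607
```

```bash
python3 -c "
from h import *
delta([690,-190,230],90)
p,im=snap('wrist','w12')
"
```

```text
tool d [-2.7 -1.5 -0.8] spin 0.05825075654097134 jaw ang 90.1 pos [ 689.2 -187.3  228.5] ydir [ 0.    -0.008 -1.   ] t 22.85 w 0.607 q6 -1.92 F [-0.3 -0.  -0.9]
```

View pics/w12.png

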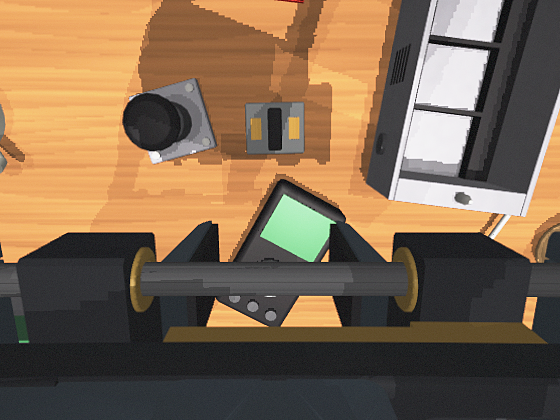

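The grey fresh pack has its tab at (275,128), square to the image. I'll measure it with the wrist column bias corrected.

```bash
cat >> h.py <<'E'
def wfix(p,z):
    d=p['pose'][2,3]-z; return 4.2-2.75*K(p)/d   # actual - predicted column
def wplane(p,u,v,z): return onplane(p,u-wfix(p,z),v,z)
def tabfit(p,im,bx,ztop,thr=52):
    g=cv2.cvtColor(im,cv2.COLOR_BGR2GRAY); m=np.zeros_like(g); u0,v0,u1,v1=bx
    m[v0:v1,u0:u1]=cv2.inRange(g,0,thr)[v0:v1,u0:u1]
    m=cv2.morphologyEx(m,cv2.MORPH_OPEN,np.ones((3,3),np.uint8))
    cs,_=cv2.findContours(m,cv2.RETR_EXTERNAL,cv2.CHAIN_APPROX_NONE); c=max(cs,key=cv2.contourArea)
    b=cv2.boundingRect(c)
    w=np.array([wplane(p,q[0][0],q[0][1],ztop)[:2] for q in c],np.float32); r=cv2.minAreaRect(w)
    print('bbox',b,'rect@z',ztop,np.round(r[0],1),np.round(r[1],1),round(r[2],1)); return c
E
python3 -c "
from h import *
p,im=load('w12')
c=tabfit(p,im,(262,98,290,160),70)
crop(im,220,80,330,175,'c8')
"
```

```text
bbox (268, 108, 14, 42) rect@z 70 [ 630.8 -190.2] [34.2 11.3] 0.1
```

View pics/c8.png

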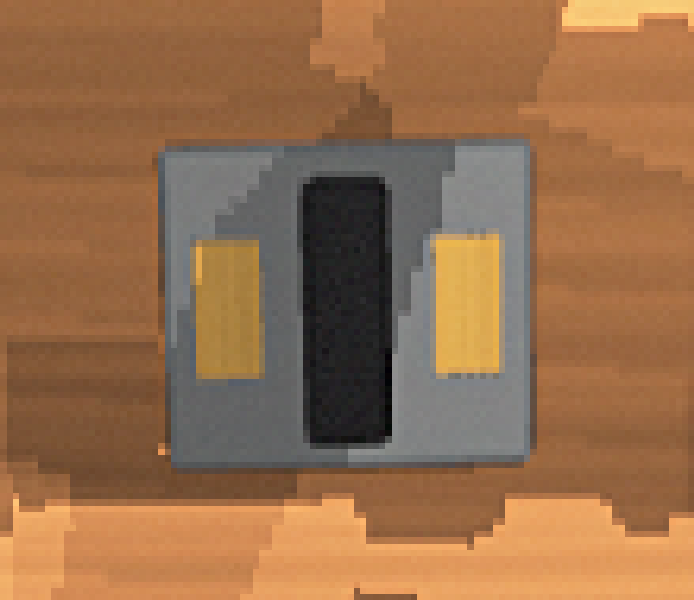

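```bash
python3 -c "
from h import *
delta([630.8,-189.8,110],90)
"
```

```text
tool d [ -1.4 118.8  58.6] spin 0.04318202647134228 jaw ang 90.0 pos [ 689.2 -187.4  228.9] ydir [ 0.001 -0.008 -1.   ] t 22.9 w 0.606 q6 -1.92 F [ 0.4 -0.7  0.3]
```

Call:
send_rows --steps '[{"tx":-1,"ty":25,"tz":30,"spin":0},{"tx":-1.4,"ty":50,"tz":58.5,"spin":0},{"tx":-1.4,"ty":85,"tz":58.5,"spin":0},{"tx":-1.4,"ty":110,"tz":58.5,"spin":0},{"tx":-1.4,"ty":118,"tz":58.5,"spin":0}]'

```text
t: 23.4
position: [628.8, -189.6, 108.8]
ee_rot: [-1.212, -1.204, 1.215]
force: [-0.2, 0.4, 0.5]
gripper_width: 0.612
```

```bash
python3 -c "
from h import *
delta([630.8,-189.8,56.5],90)
p,im=snap('wrist','w13')
delta([630.8,-189.8,56.5],90)
"
```

```text
tool d [ 0.2 52.3 -2.1] spin -0.002937867687236917 jaw ang 90.0 pos [ 628.8 -189.6  108.8] ydir [-0.002 -0.007 -1.   ] t 23.4 w 0.612 q6 -1.95 F [-0.2  0.4  0.5]
tool d [ 0.2 52.4 -1.6] spin 0.01085158357497562 jaw ang 90.0 pos [ 629.3 -189.7  108.9] ydir [-0.002 -0.007 -1.   ] t 23.45 w 0.607 q6 -1.95 F [-0.7  1.4 -1. ]
```

View pics/w13.png

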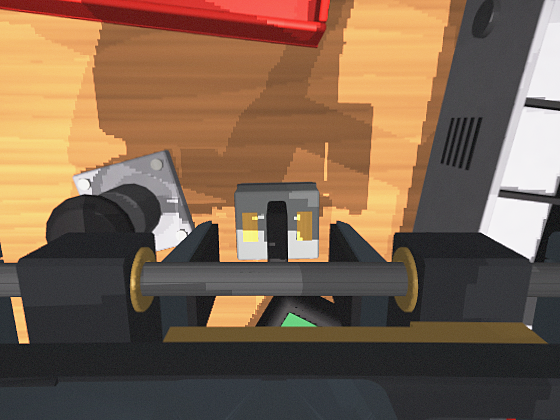

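Call:
send_rows --steps '[{"tx":1,"ty":15,"tz":-1.5,"spin":0},{"tx":1,"ty":30,"tz":-1.5,"spin":0},{"tx":1,"ty":42,"tz":-1.5,"spin":0},{"tx":1,"ty":49,"tz":-1.5,"spin":0},{"tx":1,"ty":51,"tz":-1.5,"spin":0}]'

```text
t: 23.95
position: [630.4, -188.8, 56.9]
ee_rot: [-1.211, -1.204, 1.216]
force: [-0.0, -0.2, -0.4]
gripper_width: 0.609
```

Call:
send_rows --steps '[{"tx":0,"ty":0.5,"tz":0,"spin":0},{"tx":0,"ty":0.5,"tz":0,"spin":0},{"tx":0,"ty":0.5,"tz":0,"spin":0},{"tx":0,"ty":0.5,"tz":0,"spin":0},{"tx":0,"ty":0.5,"tz":0,"spin":0}]' --jaw 255

```text
t: 24.45
position: [630.5, -188.9, 56.7]
ee_rot: [-1.212, -1.204, 1.215]
force: [0.3, -0.8, 0.5]
gripper_width: 0.199
```

Call:
send_rows --steps '[{"tx":0,"ty":0,"tz":0,"spin":0},{"tx":0,"ty":0,"tz":0,"spin":0},{"tx":0,"ty":0,"tz":0,"spin":0},{"tx":0,"ty":0,"tz":0,"spin":0}]'

```text
t: 24.85
position: [630.6, -188.9, 56.9]
ee_rot: [-1.212, -1.205, 1.215]
force: [-0.5, 1.0, 4.6]
gripper_width: 0.132
```

```bash
python3 -c "
from h import *
delta(box(63,0,180),82.4)
p,im=snap('wrist','w14')
"
```

```text
tool d [ 162.5 -124.2  -16.1] spin 7.612682804627397 jaw ang 90.0 pos [ 630.6 -188.9   56.9] ydir [-0.002 -0.006 -1.   ] t 24.85 w 0.132 q6 -1.94 F [-0.5  1.   4.6]
```

View pics/w14.png

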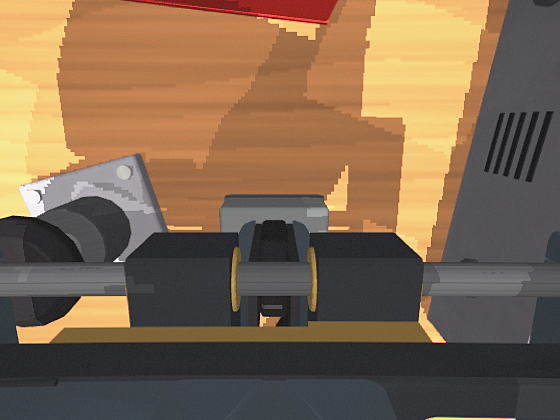

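Held at 12 mm. I'll carry this pack to bay2.

Call:
send_rows --steps '[{"tx":0,"ty":-15,"tz":0,"spin":0},{"tx":0,"ty":-40,"tz":0,"spin":0},{"tx":0,"ty":-75,"tz":0,"spin":0},{"tx":0,"ty":-105,"tz":0,"spin":0},{"tx":0,"ty":-125,"tz":0,"spin":0}]'

```text
t: 25.4
position: [631.4, -188.4, 185.3]
ee_rot: [-1.215, -1.206, 1.215]
force: [0.7, 0.9, -1.7]
gripper_width: 0.132
```

Call:
send_rows --steps '[{"tx":35,"ty":0,"tz":-4,"spin":2},{"tx":70,"ty":0,"tz":-8,"spin":4},{"tx":105,"ty":0,"tz":-12,"spin":6},{"tx":140,"ty":0,"tz":-16,"spin":7.6},{"tx":162,"ty":0,"tz":-16,"spin":7.6}]'

```text
t: 25.9
position: [647.6, -24.1, 185.0]
ee_rot: [-1.275, -1.108, 1.116]
force: [0.2, -0.4, -1.2]
gripper_width: 0.13
```

Call:
send_rows --steps '[{"tx":0,"ty":0,"tz":0,"spin":0},{"tx":0,"ty":0,"tz":0,"spin":0}]'

```text
t: 26.1
position: [647.7, -23.8, 185.8]
ee_rot: [-1.276, -1.11, 1.117]
force: [-0.6, -0.6, -1.5]
gripper_width: 0.132
```

```bash
python3 -c "
from h import *
delta(box(63,0,100),82.4)
p,im=snap('wrist','w15')
for a in [(63,0,75),(-105,0,98),(-105,-60,80),(-105,60,80)]: print(proj(p,box(*a)))
"
```

```text
tool d [-1.1 85.9  0.7] spin 0.08071459116412427 jaw ang 82.5 pos [647.7 -23.8 185.8] ydir [ 0.002 -0.008 -1.   ] t 26.1 w 0.132 q6 -1.56 F [-0.6 -0.6 -1.5]
[274.32374563 207.4292039 ]
[274.62560282 -63.57848531]
[179.49827775 -49.59457283]
[370.32147599 -49.95775951]
```

View pics/w15.png

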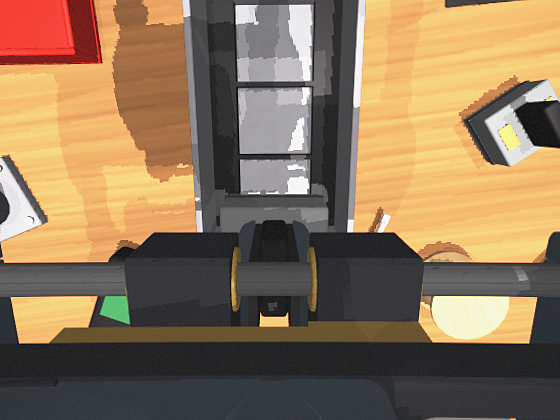

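Call:
send_rows --steps '[{"tx":-1.1,"ty":25,"tz":0.5,"spin":0},{"tx":-1.1,"ty":55,"tz":0.5,"spin":0},{"tx":-1.1,"ty":80,"tz":0.5,"spin":0},{"tx":-1.1,"ty":100,"tz":0.5,"spin":0},{"tx":-1.1,"ty":112,"tz":0.5,"spin":0}]'

```text
t: 26.65
position: [646.6, -27.7, 72.3]
ee_rot: [-1.275, -1.107, 1.116]
force: [0.9, 0.2, 0.1]
gripper_width: 0.132
```

```bash
python3 -c "
from h import *
delta(box(63,0,62),82.4)
"
```

```text
tool d [ 2.3 10.3 -0.1] spin -0.04514729933744377 jaw ang 82.4 pos [646.6 -27.7  72.3] ydir [-0.    -0.008 -1.   ] t 26.65 w 0.132 q6 -1.56 F [0.9 0.2 0.1]
```

Call:
send_rows --steps '[{"tx":2.3,"ty":2,"tz":0,"spin":0},{"tx":2.3,"ty":5,"tz":0,"spin":0},{"tx":2.3,"ty":8,"tz":0,"spin":0},{"tx":2.3,"ty":10,"tz":0,"spin":0},{"tx":2.3,"ty":10,"tz":0,"spin":0}]'

```text
t: 27.15
position: [647.0, -25.5, 62.5]
ee_rot: [-1.276, -1.107, 1.116]
force: [-0.7, 0.3, -0.9]
gripper_width: 0.13
```

```bash
python3 -c "
from h import *
delta(box(63,0,62),82.4)
"
```

```text
tool d [-0.   0.5  0.1] spin -0.040149417257794084 jaw ang 82.4 pos [647.  -25.5  62.5] ydir [ 0.    -0.008 -1.   ] t 27.15 w 0.13 q6 -1.56 F [-0.7  0.3 -0.9]
```

Position exact and height within 0.5 mm. I'll lower 0.7 mm more and release.

Call:
send_rows --steps '[{"tx":0,"ty":0.7,"tz":0,"spin":0},{"tx":0,"ty":0.7,"tz":0,"spin":0}]'

```text
t: 27.35
position: [647.1, -25.5, 62.0]
ee_rot: [-1.276, -1.107, 1.116]
force: [0.9, 0.1, -0.7]
gripper_width: 0.128
```

Call:
send_rows --steps '[{"tx":0,"ty":0,"tz":0,"spin":0},{"tx":0,"ty":0,"tz":0,"spin":0},{"tx":0,"ty":0,"tz":0,"spin":0},{"tx":0,"ty":0,"tz":0,"spin":0},{"tx":0,"ty":0,"tz":0,"spin":0}]' --jaw 100

```text
t: 27.85
position: [647.2, -25.5, 62.1]
ee_rot: [-1.276, -1.108, 1.116]
force: [-0.7, 0.1, 0.1]
gripper_width: 0.538
```

Call:
send_rows --steps '[{"tx":0,"ty":-20,"tz":0,"spin":0},{"tx":0,"ty":-50,"tz":0,"spin":0},{"tx":0,"ty":-90,"tz":0,"spin":0},{"tx":0,"ty":-130,"tz":0,"spin":0},{"tx":0,"ty":-160,"tz":0,"spin":0}]'

```text
t: 28.35
position: [647.4, -24.2, 224.7]
ee_rot: [-1.278, -1.109, 1.115]
force: [-0.3, -0.6, 0.2]
gripper_width: 0.608
```

```bash
python3 -c "
from h import *
p,im=snap('wrist','w16')
t,it=snap('top','t3'); crop(it,120,150,340,315,'c9')
"
```

```text
(no output)
```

View pics/w16.png

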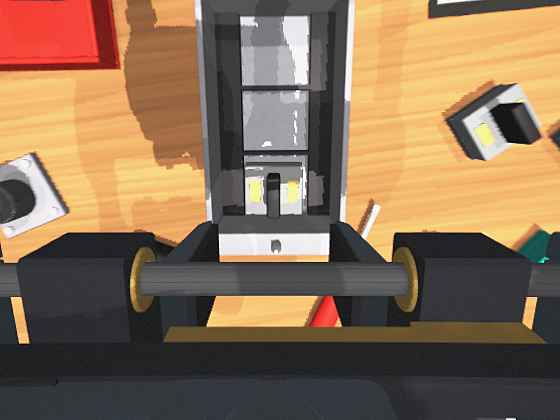

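View pics/c9.png

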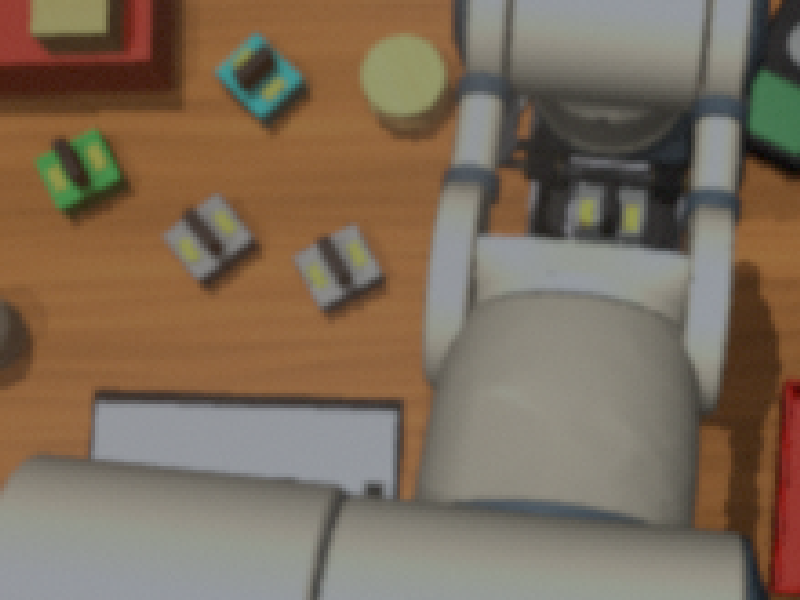

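The bay2 pack stands square at (274,190). Next is fresh pack b, in the top crop at (338,268): grey, tab at about +28°. Turquoise (260,78) and green (80,170) are the decoys.

```bash
python3 -c "
from h import *
delta([664,216,230],118)
"
```

```text
tool d [240.2  -5.3  17.1] spin -35.63334247543281 jaw ang 82.4 pos [649.1 -24.4 226.8] ydir [ 0.008 -0.009 -1.   ] t 28.45 w 0.608 q6 -1.56 F [ 0.2 -0.1 -0.6]
```

Call:
send_rows --steps '[{"tx":40,"ty":-3,"tz":3,"spin":-6},{"tx":80,"ty":-5,"tz":6,"spin":-12},{"tx":120,"ty":-5,"tz":9,"spin":-18},{"tx":160,"ty":-5,"tz":12,"spin":-24},{"tx":200,"ty":-5,"tz":15,"spin":-30}]'

```text
t: 28.95
position: [660.3, 177.4, 229.2]
ee_rot: [-1.007, -1.493, 1.5]
force: [0.2, 0.4, -0.1]
gripper_width: 0.607
```

```bash
python3 -c "
from h import *
delta([664,216,230],118)
"
```

```text
tool d [ 34.2  -1.1 -18.2] spin -5.392546590741929 jaw ang 112.6 pos [660.3 177.4 229.2] ydir [ 0.007 -0.009 -1.   ] t 28.95 w 0.607 q6 -1.78 F [ 0.2  0.4 -0.1]
```

Call:
send_rows --steps '[{"tx":20,"ty":-1,"tz":-10,"spin":-3},{"tx":34,"ty":-1,"tz":-18,"spin":-5.4},{"tx":34,"ty":-1,"tz":-18,"spin":-5.4},{"tx":34,"ty":-1,"tz":-18,"spin":-5.4}]'

```text
t: 29.35
position: [663.8, 215.0, 229.4]
ee_rot: [-0.949, -1.557, 1.566]
force: [-0.2, -0.6, -0.0]
gripper_width: 0.609
```

```bash
python3 -c "
from h import *
delta([664,216,230],118)
p,im=snap('wrist','w17')
"
```

```text
tool d [ 0.8 -0.6 -0.6] spin -0.05921052038959829 jaw ang 117.9 pos [663.8 215.  229.4] ydir [ 0.006 -0.01  -1.   ] t 29.35 w 0.609 q6 -1.82 F [-0.2 -0.6 -0. ]
```

View pics/w17.png

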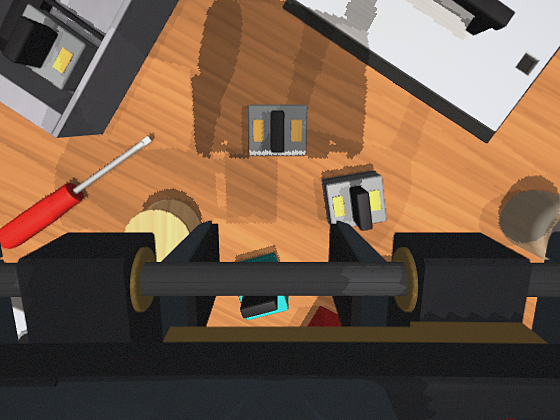

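Fresh pack b sits at (277,130), grey and square to the jaws. Pack a is at (355,200).

```bash
python3 -c "
from h import *
p,im=load('w17')
c=tabfit(p,im,(262,98,292,160),70)
crop(im,220,80,330,175,'c10')
delta([613.5,188.5,110],118)
"
```

```text
bbox (270, 111, 14, 41) rect@z 70 [614.3 186.9] [33.6 11.3] 28.3
tool d [  1.9 119.5  56.9] spin -0.09792970754948271 jaw ang 117.9 pos [663.9 214.6 229.6] ydir [ 0.006 -0.01  -1.   ] t 29.4 w 0.605 q6 -1.82 F [-0.3  0.  -0.1]
```

View pics/c10.png

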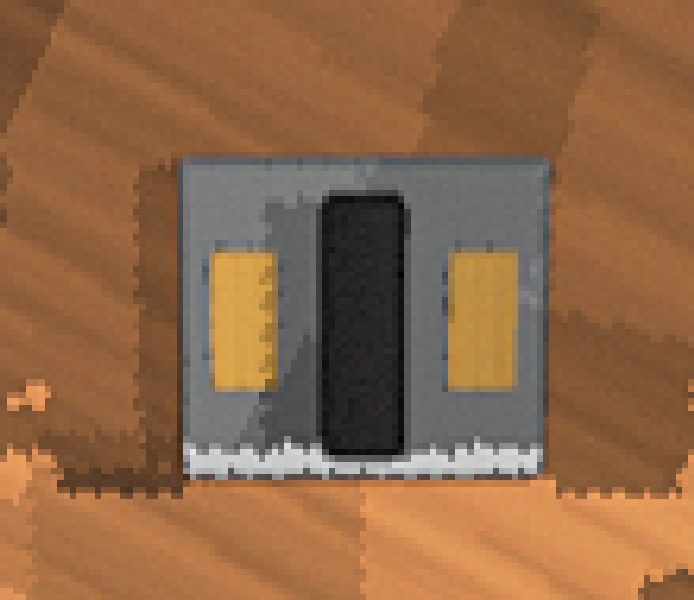

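```bash
python3 -c "
from h import *
delta([614.3,186.9,100],118.2)
"
```

```text
tool d [  0.3 129.5  56.9] spin -0.29792970754948556 jaw ang 117.9 pos [663.9 214.6 229.6] ydir [ 0.006 -0.01  -1.   ] t 29.4 w 0.605 q6 -1.82 F [-0.3  0.  -0.1]
```

Call:
send_rows --steps '[{"tx":0.3,"ty":25,"tz":30,"spin":0},{"tx":0.3,"ty":55,"tz":57,"spin":-0.3},{"tx":0.3,"ty":90,"tz":57,"spin":-0.3},{"tx":0.3,"ty":115,"tz":57,"spin":-0.3},{"tx":0.3,"ty":129,"tz":57,"spin":-0.3}]'

```text
t: 29.9
position: [613.4, 185.3, 98.7]
ee_rot: [-0.946, -1.556, 1.569]
force: [-0.3, 0.8, 0.3]
gripper_width: 0.607
```

```bash
python3 -c "
from h import *
p,im=snap('wrist','w18')
delta([614.3,186.9,56.7],118.2)
"
```

```text
tool d [ 1.1 40.7 -2. ] spin -0.10689593528253738 jaw ang 118.1 pos [613.  185.4  97.4] ydir [ 0.003 -0.011 -1.   ] t 29.95 w 0.604 q6 -1.85 F [-2.2 -0.3 -3.1]
```

View pics/w18.png

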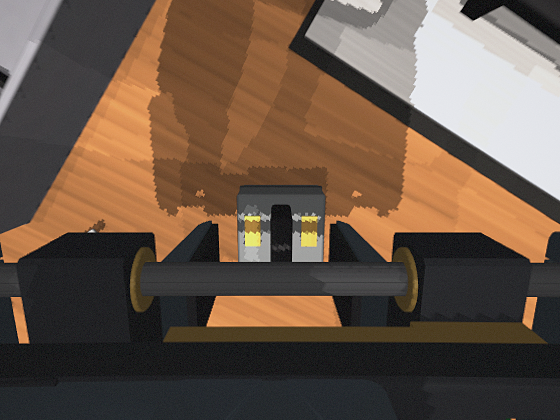

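Call:
send_rows --steps '[{"tx":2,"ty":12,"tz":-2,"spin":0},{"tx":2.2,"ty":24,"tz":-2,"spin":0},{"tx":2.2,"ty":34,"tz":-2,"spin":0},{"tx":2.2,"ty":39,"tz":-2,"spin":0},{"tx":2.2,"ty":40,"tz":-2,"spin":0}]'

```text
t: 30.45
position: [613.7, 187.9, 56.9]
ee_rot: [-0.944, -1.555, 1.57]
force: [-0.1, 0.4, 0.2]
gripper_width: 0.608
```

Call:
send_rows --steps '[{"tx":0,"ty":0,"tz":0,"spin":0},{"tx":0,"ty":0,"tz":0,"spin":0},{"tx":0,"ty":0,"tz":0,"spin":0},{"tx":0,"ty":0,"tz":0,"spin":0},{"tx":0,"ty":0,"tz":0,"spin":0}]' --jaw 255

```text
t: 30.95
position: [613.7, 187.9, 57.1]
ee_rot: [-0.944, -1.555, 1.57]
force: [-0.1, 0.5, 0.0]
gripper_width: 0.198
```

Call:
send_rows --steps '[{"tx":0,"ty":0,"tz":0,"spin":0},{"tx":0,"ty":0,"tz":0,"spin":0},{"tx":0,"ty":0,"tz":0,"spin":0},{"tx":0,"ty":0,"tz":0,"spin":0}]'

```text
t: 31.35
position: [613.8, 187.9, 57.1]
ee_rot: [-0.944, -1.555, 1.57]
force: [-0.8, 0.5, 0.5]
gripper_width: 0.134
```

```bash
python3 -c "
from h import *
delta(box(0,0,180),82.4)
p,im=snap('wrist','w19')
"
```

```text
tool d [-168.4 -120.8  122.7] spin 35.696654805503314 jaw ang 118.1 pos [613.8 187.9  57.1] ydir [ 0.003 -0.011 -1.   ] t 31.35 w 0.134 q6 -1.84 F [-0.8  0.5  0.5]
```

View pics/w19.png

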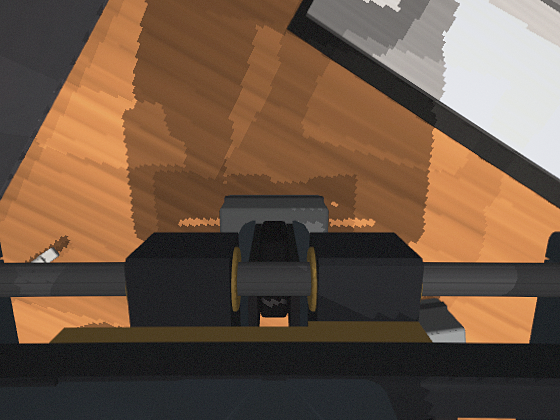

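Gripped (12 mm). I'll lift and carry it to bay1.

Call:
send_rows --steps '[{"tx":0,"ty":-15,"tz":0,"spin":0},{"tx":0,"ty":-40,"tz":0,"spin":0},{"tx":0,"ty":-75,"tz":0,"spin":0},{"tx":0,"ty":-105,"tz":0,"spin":0},{"tx":0,"ty":-125,"tz":0,"spin":0}]'

```text
t: 31.9
position: [614.1, 189.4, 185.6]
ee_rot: [-0.946, -1.558, 1.568]
force: [0.1, -0.3, -2.5]
gripper_width: 0.127
```

Call:
send_rows --steps '[{"tx":-34,"ty":0,"tz":24,"spin":7},{"tx":-67,"ty":0,"tz":49,"spin":14},{"tx":-101,"ty":0,"tz":73,"spin":21},{"tx":-134,"ty":0,"tz":98,"spin":28},{"tx":-167,"ty":0,"tz":121,"spin":35}]'

```text
t: 32.4
position: [585.4, -16.5, 188.7]
ee_rot: [-1.278, -1.116, 1.12]
force: [0.4, 0.7, -2.0]
gripper_width: 0.129
```

Call:
send_rows --steps '[{"tx":0,"ty":0,"tz":0,"spin":0.7},{"tx":0,"ty":0,"tz":0,"spin":0.7},{"tx":0,"ty":0,"tz":0,"spin":0.7}]'

```text
t: 32.7
position: [585.6, -15.7, 189.2]
ee_rot: [-1.283, -1.109, 1.112]
force: [-0.1, 0.3, -0.3]
gripper_width: 0.129
```

```bash
python3 -c "
from h import *
delta(box(0,0,72),82.4)
p,im=snap('wrist','w20')
delta(box(0,0,72),82.4)
"
```

```text
tool d [ -0.5 117.2   1.8] spin -0.18781127525600994 jaw ang 82.2 pos [585.6 -15.7 189.2] ydir [ 0.007 -0.01  -1.   ] t 32.7 w 0.129 q6 -1.55 F [-0.1  0.3 -0.3]
tool d [ -0.8 117.1   1.7] spin -0.15610728753925684 jaw ang 82.2 pos [585.6 -15.4 189.1] ydir [ 0.007 -0.01  -1.   ] t 32.75 w 0.13 q6 -1.55 F [-0.5 -0.1 -1.3]
```

View pics/w20.png

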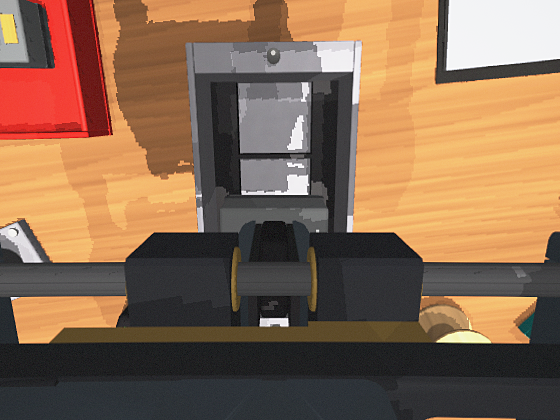

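Call:
send_rows --steps '[{"tx":-0.5,"ty":25,"tz":1.7,"spin":-0.2},{"tx":-0.5,"ty":55,"tz":1.7,"spin":-0.2},{"tx":-0.5,"ty":85,"tz":1.7,"spin":-0.2},{"tx":-0.5,"ty":105,"tz":1.7,"spin":-0.2},{"tx":-0.5,"ty":116,"tz":1.7,"spin":-0.2}]'

```text
t: 33.25
position: [583.9, -15.6, 71.4]
ee_rot: [-1.278, -1.112, 1.118]
force: [0.4, -0.3, -0.8]
gripper_width: 0.133
```

```bash
python3 -c "
from h import *
delta(box(0,0,62),82.4)
"
```

```text
tool d [-1.4  9.4 -0.7] spin 0.17132765798443472 jaw ang 82.6 pos [583.9 -15.6  71.4] ydir [ 0.004 -0.01  -1.   ] t 33.25 w 0.133 q6 -1.56 F [ 0.4 -0.3 -0.8]
```

Call:
send_rows --steps '[{"tx":-1.4,"ty":3,"tz":-0.7,"spin":0},{"tx":-1.4,"ty":6,"tz":-0.7,"spin":0},{"tx":-1.4,"ty":9,"tz":-0.7,"spin":0},{"tx":-1.4,"ty":9.6,"tz":-0.7,"spin":0},{"tx":-1.4,"ty":9.6,"tz":-0.7,"spin":0}]'

```text
t: 33.75
position: [584.8, -17.3, 62.3]
ee_rot: [-1.279, -1.113, 1.117]
force: [-0.6, -0.1, -1.2]
gripper_width: 0.132
```

```bash
python3 -c "
from h import *
delta(box(0,0,62),82.4)
"
```

```text
tool d [0.  0.3 0.3] spin 0.17297988884810422 jaw ang 82.6 pos [584.8 -17.3  62.3] ydir [ 0.005 -0.01  -1.   ] t 33.75 w 0.132 q6 -1.56 F [-0.6 -0.1 -1.2]
```

Call:
send_rows --steps '[{"tx":0,"ty":0.5,"tz":0,"spin":0},{"tx":0,"ty":0.5,"tz":0,"spin":0}]'

```text
t: 33.95
position: [584.9, -17.3, 62.2]
ee_rot: [-1.279, -1.113, 1.117]
force: [0.0, -0.2, 3.0]
gripper_width: 0.128
```

Call:
send_rows --steps '[{"tx":0,"ty":0,"tz":0,"spin":0},{"tx":0,"ty":0,"tz":0,"spin":0},{"tx":0,"ty":0,"tz":0,"spin":0},{"tx":0,"ty":0,"tz":0,"spin":0},{"tx":0,"ty":0,"tz":0,"spin":0}]' --jaw 100

```text
t: 34.45
position: [584.9, -17.3, 62.2]
ee_rot: [-1.279, -1.113, 1.117]
force: [-0.2, 0.6, 0.2]
gripper_width: 0.541
```

Call:
send_rows --steps '[{"tx":0,"ty":-20,"tz":0,"spin":0},{"tx":0,"ty":-50,"tz":0,"spin":0},{"tx":0,"ty":-90,"tz":0,"spin":0},{"tx":0,"ty":-130,"tz":0,"spin":0},{"tx":0,"ty":-160,"tz":0,"spin":0}]'

```text
t: 34.95
position: [584.3, -15.7, 224.7]
ee_rot: [-1.281, -1.114, 1.116]
force: [0.2, 0.2, -0.7]
gripper_width: 0.607
```

```bash
python3 -c "
from h import *
p,im=snap('wrist','w21')
t,it=snap('top','t4'); crop(it,120,150,340,315,'c11')
"
```

```text
(no output)
```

View pics/w21.png

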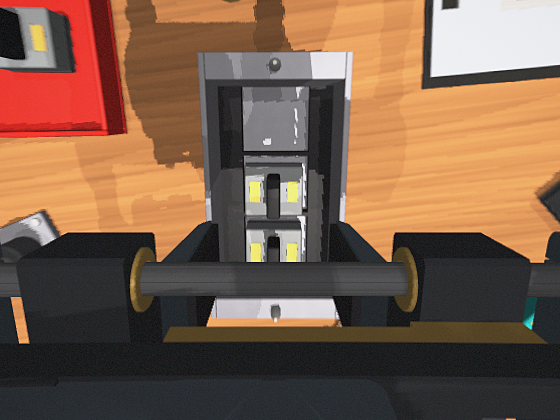

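View pics/c11.png

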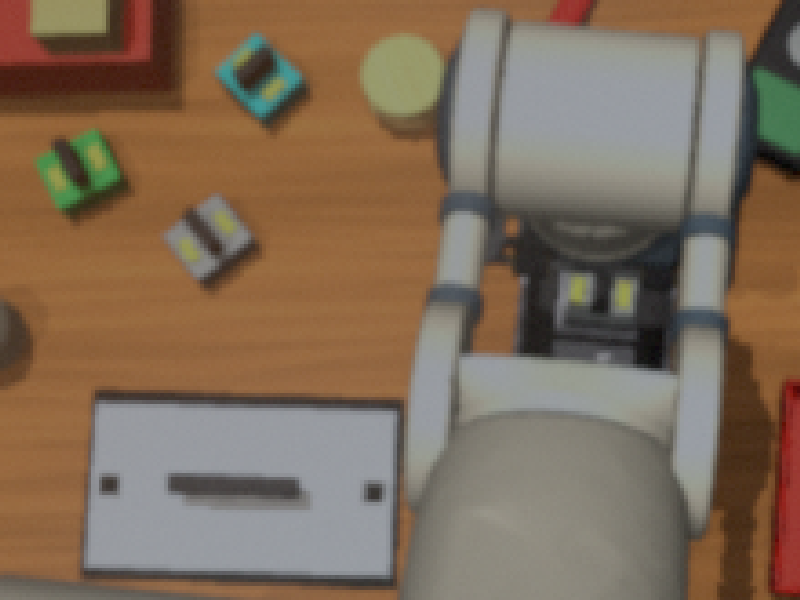

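Bays 1 and 2 are filled, with tabs at (274,195) and (274,245). The last fresh pack is grey at top-crop (210,238), unmoved; green (80,170) and turquoise (260,78) are not meant. Going there.

```bash
python3 -c "
from h import *
delta([686,325,230],127)
"
```

```text
tool d [350.9  -6.  -55.2] spin -44.42702564503378 jaw ang 82.6 pos [585.9 -15.9 226.4] ydir [ 0.012 -0.011 -1.   ] t 35.05 w 0.612 q6 -1.56 F [ 0.3 -0.5  0.2]
```

Call:
send_rows --steps '[{"tx":45,"ty":-5,"tz":-7,"spin":-6},{"tx":90,"ty":-5,"tz":-14,"spin":-12},{"tx":135,"ty":-5,"tz":-21,"spin":-18},{"tx":180,"ty":-5,"tz":-28,"spin":-24},{"tx":225,"ty":-5,"tz":-35,"spin":-30}]'

```text
t: 35.55
position: [649.6, 204.6, 229.0]
ee_rot: [-1.01, -1.498, 1.503]
force: [0.8, -1.1, 0.7]
gripper_width: 0.607
```

```bash
python3 -c "
from h import *
delta([686,325,230],127)
"
```

```text
tool d [ 96.9  -1.9 -80.3] spin -14.179680949680673 jaw ang 112.8 pos [649.6 204.6 229. ] ydir [ 0.012 -0.011 -1.   ] t 35.55 w 0.607 q6 -1.74 F [ 0.8 -1.1  0.7]
```

Call:
send_rows --steps '[{"tx":25,"ty":-1,"tz":-20,"spin":-4},{"tx":50,"ty":-1,"tz":-40,"spin":-8},{"tx":75,"ty":-2,"tz":-60,"spin":-12},{"tx":97,"ty":-2,"tz":-80,"spin":-14.2},{"tx":97,"ty":-2,"tz":-80,"spin":-14.2}]'

```text
t: 36.05
position: [685.7, 328.4, 228.3]
ee_rot: [-0.843, -1.67, 1.679]
force: [-0.8, -0.5, -0.5]
gripper_width: 0.606
```

Call:
send_rows --steps '[{"tx":0,"ty":0,"tz":0,"spin":0},{"tx":0,"ty":0,"tz":0,"spin":0}]'

```text
t: 36.25
position: [685.2, 327.9, 227.4]
ee_rot: [-0.842, -1.668, 1.679]
force: [-0.5, 0.1, 0.6]
gripper_width: 0.609
```

```bash
python3 -c "
from h import *
delta([686,325,230],127)
p,im=snap('wrist','w22')
"
```

```text
tool d [-2.8 -2.6  1.2] spin 0.23362725957622388 jaw ang 127.2 pos [685.2 327.9 227.4] ydir [ 0.009 -0.011 -1.   ] t 36.25 w 0.609 q6 -1.85 F [-0.5  0.1  0.6]
```

View pics/w22.png

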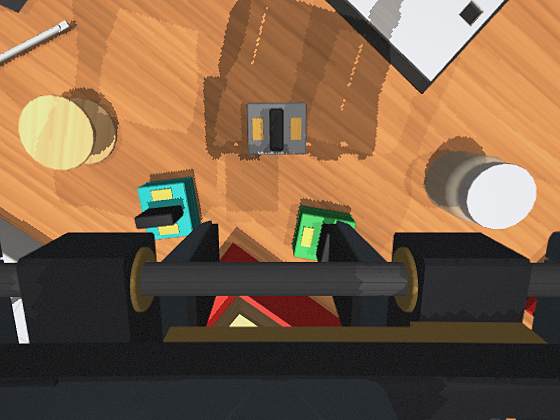

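The pack at (276,129) is grey with yellow contacts. Turquoise (165,205) and green (325,232) are behind it.

```bash
python3 -c "
from h import *
p,im=load('w22')
c=tabfit(p,im,(262,98,292,160),70)
crop(im,220,80,330,175,'c12')
"
```

```text
bbox (269, 109, 15, 42) rect@z 70 [640.1 290.8] [34.3 11.3] 38.7
```

View pics/c12.png

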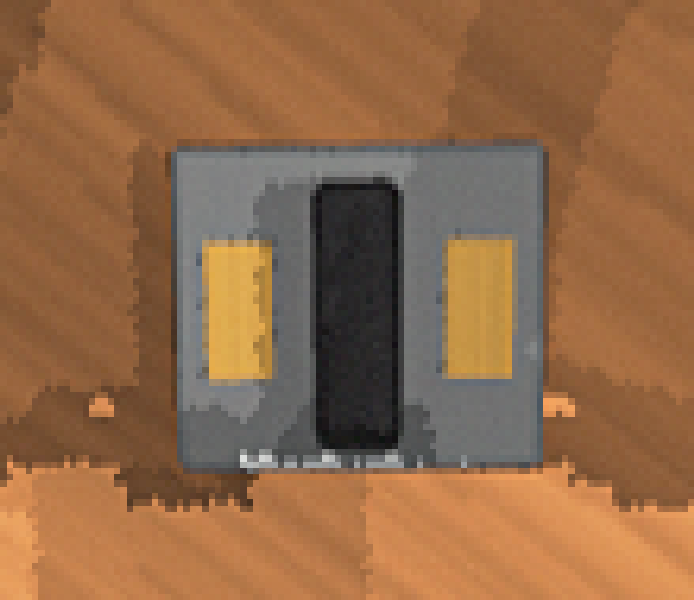

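```bash
python3 -c "
from h import *
delta([639.4,291.7,95],127.4)
"
```

```text
tool d [  1.2 132.7  58.5] spin -0.18658324187286723 jaw ang 127.2 pos [685.4 327.6 227.8] ydir [ 0.01  -0.011 -1.   ] t 36.3 w 0.605 q6 -1.85 F [ 0.1 -0.2  0.6]
```

Call:
send_rows --steps '[{"tx":1.2,"ty":25,"tz":30,"spin":-0.2},{"tx":1.2,"ty":55,"tz":58.5,"spin":-0.2},{"tx":1.2,"ty":90,"tz":58.5,"spin":-0.2},{"tx":1.2,"ty":118,"tz":58.5,"spin":-0.2},{"tx":1.2,"ty":132,"tz":58.5,"spin":-0.2}]'

```text
t: 36.8
position: [638.2, 290.3, 93.6]
ee_rot: [-0.839, -1.667, 1.682]
force: [-0.2, -0.0, -0.1]
gripper_width: 0.608
```

```bash
python3 -c "
from h import *
p,im=snap('wrist','w23')
delta([639.4,291.7,56.7],127.4)
"
```

```text
tool d [ 0.6 35.6 -2.1] spin -0.044050031952210134 jaw ang 127.4 pos [637.9 290.4  92.3] ydir [ 0.006 -0.013 -1.   ] t 36.85 w 0.609 q6 -1.87 F [-1.2 -0.4 -1.6]
```

View pics/w23.png

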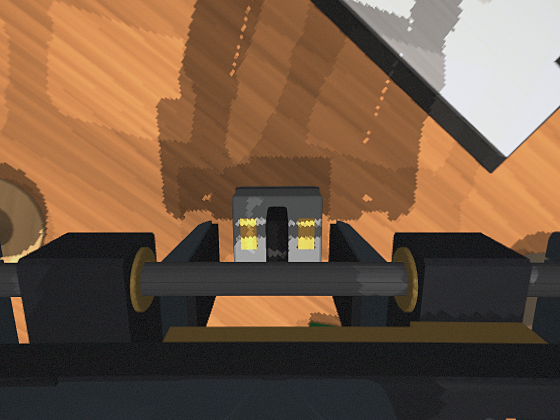

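The tab at (278,230) is centred between the fingers. I'll descend and grip.

Call:
send_rows --steps '[{"tx":1.2,"ty":12,"tz":-2,"spin":0},{"tx":1.2,"ty":22,"tz":-2,"spin":0},{"tx":1.2,"ty":30,"tz":-2,"spin":0},{"tx":1.2,"ty":34,"tz":-2,"spin":0},{"tx":1.2,"ty":35,"tz":-2,"spin":0}]'

```text
t: 37.35
position: [638.9, 292.1, 57.1]
ee_rot: [-0.838, -1.666, 1.682]
force: [-0.5, -0.6, 0.7]
gripper_width: 0.607
```

Call:
send_rows --steps '[{"tx":0,"ty":0,"tz":0,"spin":0},{"tx":0,"ty":0,"tz":0,"spin":0},{"tx":0,"ty":0,"tz":0,"spin":0},{"tx":0,"ty":0,"tz":0,"spin":0},{"tx":0,"ty":0,"tz":0,"spin":0}]' --jaw 255

```text
t: 37.85
position: [639.0, 292.2, 57.3]
ee_rot: [-0.838, -1.666, 1.682]
force: [-0.3, 0.2, 0.8]
gripper_width: 0.198
```

Call:
send_rows --steps '[{"tx":0,"ty":0,"tz":0,"spin":0},{"tx":0,"ty":0,"tz":0,"spin":0},{"tx":0,"ty":0,"tz":0,"spin":0},{"tx":0,"ty":0,"tz":0,"spin":0}]'

```text
t: 38.25
position: [639.0, 292.3, 57.4]
ee_rot: [-0.838, -1.666, 1.682]
force: [-2.6, 1.6, 4.0]
gripper_width: 0.132
```

Call:
send_rows --steps '[{"tx":0,"ty":-15,"tz":0,"spin":0},{"tx":0,"ty":-40,"tz":0,"spin":0},{"tx":0,"ty":-75,"tz":0,"spin":0},{"tx":0,"ty":-105,"tz":0,"spin":0},{"tx":0,"ty":-125,"tz":0,"spin":0}]'

```text
t: 38.75
position: [639.0, 293.9, 185.9]
ee_rot: [-0.841, -1.669, 1.681]
force: [0.0, -0.7, -1.8]
gripper_width: 0.131
```

```bash
python3 -c "
from h import *
delta(box(-63,0,185),82.4)
"
```

```text
tool d [-169.7    3.4  276.6] spin 44.94798311618848 jaw ang 127.3 pos [639.  293.9 185.9] ydir [ 0.009 -0.012 -1.   ] t 38.75 w 0.131 q6 -1.87 F [ 0.  -0.7 -1.8]
```

Call:
send_rows --steps '[{"tx":-20,"ty":0,"tz":33,"spin":5},{"tx":-41,"ty":0,"tz":66,"spin":10},{"tx":-61,"ty":0,"tz":99,"spin":15},{"tx":-82,"ty":0,"tz":133,"spin":20},{"tx":-100,"ty":0,"tz":163,"spin":25}]'

```text
t: 39.25
position: [569.3, 113.9, 188.4]
ee_rot: [-1.117, -1.364, 1.37]
force: [0.6, -0.1, -1.2]
gripper_width: 0.128
```

```bash
python3 -c "
from h import *
delta(box(-63,0,185),82.4)
"
```

```text
tool d [-110.     4.4   72. ] spin 19.73937226851463 jaw ang 102.1 pos [569.3 113.9 188.4] ydir [ 0.009 -0.012 -1.   ] t 39.25 w 0.128 q6 -1.67 F [ 0.6 -0.1 -1.2]
```

Call:
send_rows --steps '[{"tx":-33,"ty":0,"tz":22,"spin":6},{"tx":-66,"ty":0,"tz":43,"spin":12},{"tx":-95,"ty":0,"tz":62,"spin":18},{"tx":-110,"ty":0,"tz":72,"spin":19.7},{"tx":-110,"ty":0,"tz":72,"spin":19.7}]'

```text
t: 39.75
position: [521.4, -10.9, 190.3]
ee_rot: [-1.287, -1.111, 1.112]
force: [0.3, -0.1, -0.8]
gripper_width: 0.128
```

Call:
send_rows --steps '[{"tx":0,"ty":0,"tz":0,"spin":0},{"tx":0,"ty":0,"tz":0,"spin":0}]'

```text
t: 39.95
position: [521.7, -10.5, 190.8]
ee_rot: [-1.287, -1.112, 1.113]
force: [0.5, 0.1, -1.8]
gripper_width: 0.132
```

```bash
python3 -c "
from h import *
delta(box(-63,0,72),82.4)
p,im=snap('wrist','w24')
"
```

```text
tool d [  3.  118.8   1.4] spin -0.10552802284374252 jaw ang 82.3 pos [521.7 -10.5 190.8] ydir [ 0.011 -0.013 -1.   ] t 39.95 w 0.132 q6 -1.56 F [ 0.5  0.1 -1.8]
```

View pics/w24.png

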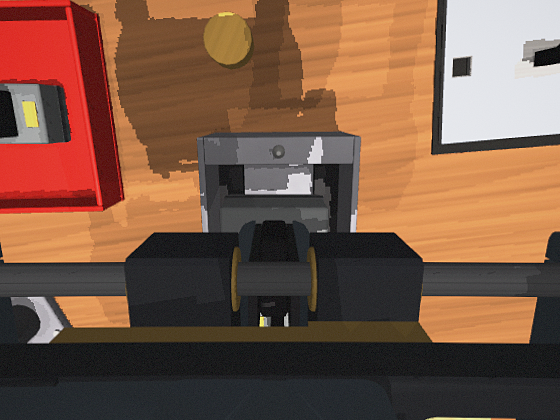

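Call:
send_rows --steps '[{"tx":3,"ty":25,"tz":1.4,"spin":-0.1},{"tx":3,"ty":55,"tz":1.4,"spin":-0.1},{"tx":3,"ty":85,"tz":1.4,"spin":-0.1},{"tx":3,"ty":106,"tz":1.4,"spin":-0.1},{"tx":3,"ty":117,"tz":1.4,"spin":-0.1}]'

```text
t: 40.5
position: [521.5, -7.8, 72.0]
ee_rot: [-1.284, -1.113, 1.116]
force: [-0.8, 0.2, -1.0]
gripper_width: 0.131
```

```bash
python3 -c "
from h import *
delta(box(-63,0,62.2),82.4)
"
```

```text
tool d [-0.8  9.8 -0.6] spin 0.09119929902622914 jaw ang 82.5 pos [521.5  -7.8  72. ] ydir [ 0.008 -0.012 -1.   ] t 40.5 w 0.131 q6 -1.55 F [-0.8  0.2 -1. ]
```

Call:
send_rows --steps '[{"tx":-0.8,"ty":3,"tz":-0.6,"spin":0},{"tx":-0.8,"ty":6,"tz":-0.6,"spin":0},{"tx":-0.8,"ty":9,"tz":-0.6,"spin":0},{"tx":-0.8,"ty":10,"tz":-0.6,"spin":0},{"tx":-0.8,"ty":10,"tz":-0.6,"spin":0}]'

```text
t: 41.0
position: [522.5, -8.9, 62.6]
ee_rot: [-1.284, -1.114, 1.116]
force: [0.2, 0.7, 1.1]
gripper_width: 0.133
```

```bash
python3 -c "
from h import *
delta(box(-63,0,62.2),82.4)
"
```

```text
tool d [-0.   0.4  0.5] spin 0.08533412883181768 jaw ang 82.5 pos [522.5  -8.9  62.6] ydir [ 0.01  -0.012 -1.   ] t 41.0 w 0.133 q6 -1.55 F [0.2 0.7 1.1]
```

Contact at the expected height. Releasing.

Call:
send_rows --steps '[{"tx":0,"ty":0.4,"tz":0,"spin":0},{"tx":0,"ty":0.4,"tz":0,"spin":0}]'

```text
t: 41.2
position: [522.6, -8.9, 62.6]
ee_rot: [-1.285, -1.114, 1.115]
force: [-1.7, 0.1, 3.9]
gripper_width: 0.131
```

Call:
send_rows --steps '[{"tx":0,"ty":0,"tz":0,"spin":0},{"tx":0,"ty":0,"tz":0,"spin":0},{"tx":0,"ty":0,"tz":0,"spin":0},{"tx":0,"ty":0,"tz":0,"spin":0},{"tx":0,"ty":0,"tz":0,"spin":0}]' --jaw 100

```text
t: 41.7
position: [522.6, -8.9, 62.5]
ee_rot: [-1.285, -1.114, 1.115]
force: [-0.7, -0.1, 0.9]
gripper_width: 0.537
```

Call:
send_rows --steps '[{"tx":0,"ty":-20,"tz":0,"spin":0},{"tx":0,"ty":-50,"tz":0,"spin":0},{"tx":0,"ty":-90,"tz":0,"spin":0},{"tx":0,"ty":-130,"tz":0,"spin":0},{"tx":0,"ty":-160,"tz":0,"spin":0}]'

```text
t: 42.2
position: [521.2, -6.9, 224.9]
ee_rot: [-1.286, -1.115, 1.115]
force: [0.5, -0.5, -0.7]
gripper_width: 0.606
```

```bash
python3 -c "
from h import *
p,im=snap('wrist','w25')
p,im=snap('scene','s6')
t,it=snap('top','t5'); crop(it,120,150,340,315,'c13')
delta([441.6,325,245],-3)
"
```

```text
tool d [318.4 -26.1 122.6] spin 85.48914424132943 jaw ang 82.5 pos [521.9  -7.  224.3] ydir [ 0.014 -0.013 -1.   ] t 42.35 w 0.61 q6 -1.56 F [ 0.5 -0.2  0.2]
```

View pics/w25.png

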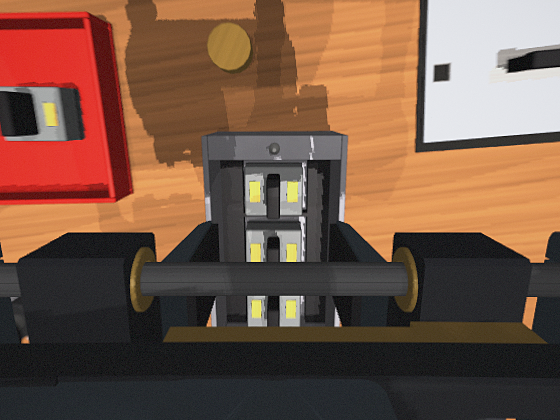

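View pics/s6.png

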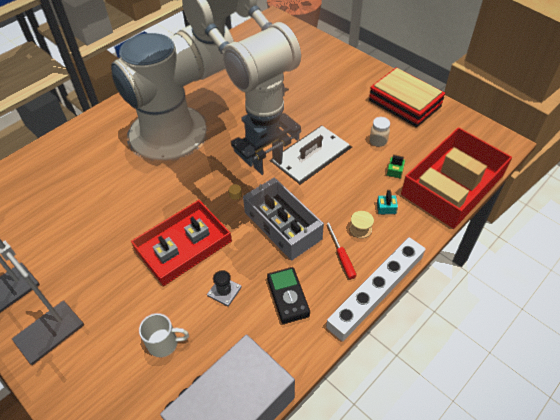

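View pics/c13.png

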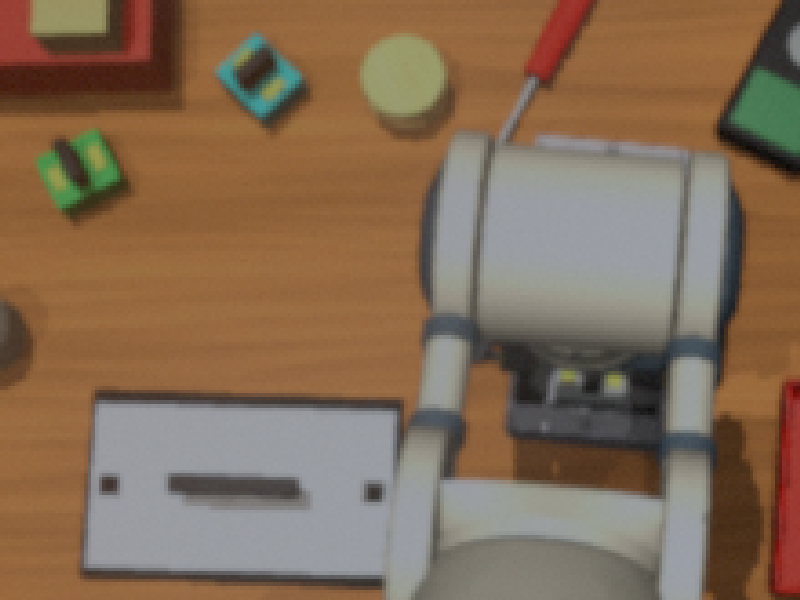

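All three fresh packs stand in the bays, both spent packs stand in the tray, and the cover is still on the mat at top-crop (243,487). Going to the cover.

```bash
python3 -c "
from h import *
delta([444,245,240],-3)
"
```

```text
tool d [239.5 -20.1 109.9] spin 85.48914424132943 jaw ang 82.5 pos [521.9  -7.  224.3] ydir [ 0.014 -0.013 -1.   ] t 42.35 w 0.61 q6 -1.56 F [ 0.5 -0.2  0.2]
```

Call:
send_rows --steps '[{"tx":24,"ty":-5,"tz":11,"spin":8.4},{"tx":48,"ty":-10,"tz":22,"spin":16.8},{"tx":72,"ty":-15,"tz":33,"spin":25.2},{"tx":96,"ty":-20,"tz":44,"spin":33.6},{"tx":120,"ty":-20,"tz":55,"spin":42}]'

```text
t: 42.85
position: [482.2, 120.3, 241.4]
ee_rot: [-1.517, -0.555, 0.543]
force: [1.3, -0.1, -0.3]
gripper_width: 0.604
```

```bash
python3 -c "
from h import *
delta([444,245,240],-3)
"
```

```text
tool d [ 51.2  -0.8 120. ] spin 43.13440257133388 jaw ang 40.1 pos [482.2 120.3 241.4] ydir [ 0.013 -0.013 -1.   ] t 42.85 w 0.604 q6 -0.56 F [ 1.3 -0.1 -0.3]
```

Call:
send_rows --steps '[{"tx":10,"ty":0,"tz":24,"spin":8.5},{"tx":20,"ty":0,"tz":48,"spin":17},{"tx":30,"ty":0,"tz":72,"spin":25.5},{"tx":40,"ty":0,"tz":96,"spin":34},{"tx":51,"ty":0,"tz":120,"spin":42}]'

```text
t: 43.35
position: [442.7, 245.6, 237.9]
ee_rot: [-1.584, 0.022, -0.039]
force: [0.5, 0.7, 0.4]
gripper_width: 0.605
```

Call:
send_rows --steps '[{"tx":0,"ty":0,"tz":0,"spin":1},{"tx":0,"ty":0,"tz":0,"spin":1},{"tx":0,"ty":0,"tz":0,"spin":1}]'

```text
t: 43.65
position: [442.7, 244.9, 237.3]
ee_rot: [-1.585, 0.035, -0.051]
force: [0.1, -0.1, -0.2]
gripper_width: 0.612
```

```bash
python3 -c "
from h import *
delta([442,267,100],-3)
p,im=snap('wrist','w26')
"
```

```text
tool d [ -3.3 136.9  24. ] spin -0.09467183657694989 jaw ang -3.1 pos [442.7 244.9 237.3] ydir [ 0.01  -0.015 -1.   ] t 43.65 w 0.612 q6 0.46 F [ 0.1 -0.1 -0.2]
```

View pics/w26.png

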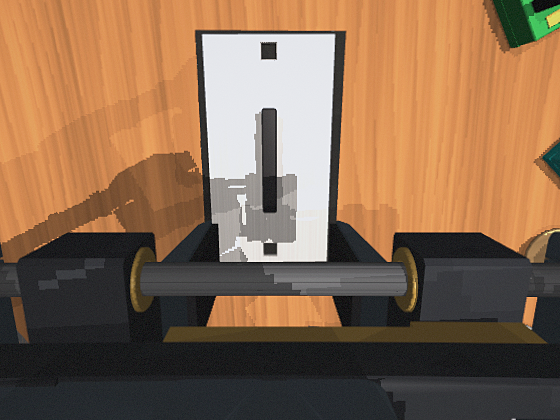

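```bash
python3 -c "
from h import *
p,im=load('w26')
c=tabfit(p,im,(255,100,285,225),52,60)
delta([441.6,267.8,100],-2.9)
"
```

```text
bbox (263, 176, 14, 37) rect@z 52 [438.9 236.8] [35.8 12.8] 86.8
tool d [ -4.  137.1  24.8] spin -0.24400076373844115 jaw ang -3.1 pos [442.8 244.8 237.5] ydir [ 0.01  -0.014 -1.   ] t 43.7 w 0.607 q6 0.46 F [ 0.8 -0.5 -0.3]
```

Bar axis at y=267.8 gives x≈440.6, against 441.6 where I released it, so the cover hasn't moved. I'll descend onto the handle.

Call:
send_rows --steps '[{"tx":-4,"ty":35,"tz":25,"spin":-0.2},{"tx":-4,"ty":70,"tz":25,"spin":-0.2},{"tx":-4,"ty":105,"tz":25,"spin":-0.2},{"tx":-4,"ty":135,"tz":25,"spin":-0.2},{"tx":-4,"ty":160,"tz":25,"spin":-0.2}]'

```text
t: 44.2
position: [441.7, 266.7, 75.5]
ee_rot: [-1.585, 0.033, -0.048]
force: [0.3, -0.4, 0.1]
gripper_width: 0.608
```

```bash
python3 -c "
from h import *
delta([441.6,267.8,43.4],-2.9)
p,im=snap('wrist','w27')
delta([441.6,267.8,43.4],-2.9)
"
```

```text
tool d [-0.5 32.1  1.5] spin -0.013221622680148926 jaw ang -2.9 pos [441.7 266.7  75.5] ydir [ 0.009 -0.015 -1.   ] t 44.2 w 0.608 q6 0.51 F [ 0.3 -0.4  0.1]
tool d [ 0.8 29.2  2.3] spin -0.022900583838719513 jaw ang -2.9 pos [440.5 266.   72.7] ydir [ 0.006 -0.016 -1.   ] t 44.25 w 0.608 q6 0.51 F [-3.4 -2.1 -5.1]
```

View pics/w27.png

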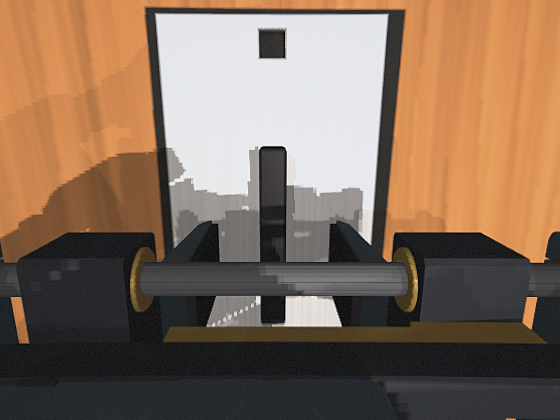

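The bar at (273,235) is centred. I'll lower and grip.

Call:
send_rows --steps '[{"tx":0.8,"ty":8,"tz":2.3,"spin":0},{"tx":0.8,"ty":16,"tz":2.3,"spin":0},{"tx":0.8,"ty":24,"tz":2.3,"spin":0},{"tx":0.8,"ty":29,"tz":2.3,"spin":0},{"tx":0.8,"ty":29,"tz":2.3,"spin":0}]'

```text
t: 44.75
position: [441.5, 267.7, 43.4]
ee_rot: [-1.587, 0.035, -0.045]
force: [-0.8, -0.1, 0.1]
gripper_width: 0.611
```

Call:
send_rows --steps '[{"tx":0,"ty":0,"tz":0,"spin":0},{"tx":0,"ty":0,"tz":0,"spin":0},{"tx":0,"ty":0,"tz":0,"spin":0},{"tx":0,"ty":0,"tz":0,"spin":0},{"tx":0,"ty":0,"tz":0,"spin":0}]' --jaw 255 --force 40

```text
t: 45.25
position: [441.5, 267.8, 43.5]
ee_rot: [-1.587, 0.035, -0.045]
force: [0.4, 0.1, 0.2]
gripper_width: 0.199
```

Call:
send_rows --steps '[{"tx":0,"ty":0,"tz":0,"spin":0},{"tx":0,"ty":0,"tz":0,"spin":0},{"tx":0,"ty":0,"tz":0,"spin":0},{"tx":0,"ty":0,"tz":0,"spin":0}]'

```text
t: 45.65
position: [441.5, 267.8, 43.6]
ee_rot: [-1.587, 0.035, -0.045]
force: [-0.8, 0.0, -0.2]
gripper_width: 0.15
```

```bash
python3 -c "
from h import *
delta([441.6,267.8,43.4],-2.9)
p,im=snap('wrist','w28')
im5=load('w5')[1]
cv2.imwrite('pics/cmp.png',np.hstack([im5[0:240,130:430],im[0:240,130:430]]))
"
```

```text
tool d [0.1 0.2 0. ] spin -0.017648039738290322 jaw ang -2.9 pos [441.5 267.8  43.6] ydir [ 0.006 -0.017 -1.   ] t 45.65 w 0.15 q6 0.51 F [-0.8  0.  -0.2]
```

View pics/cmp.png

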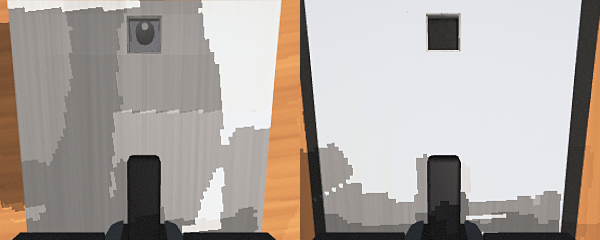

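The grip matches the removal grip (bar end row 155, hole row about 33). So the seat pose should be the removal TCP (585.9, -17.2, 121.3), jaw 82.4°. Lifting.

Call:
send_rows --steps '[{"tx":0,"ty":-20,"tz":0,"spin":0},{"tx":0,"ty":-60,"tz":0,"spin":0},{"tx":0,"ty":-100,"tz":0,"spin":0},{"tx":0,"ty":-145,"tz":0,"spin":0},{"tx":0,"ty":-190,"tz":0,"spin":0}]'

```text
t: 46.2
position: [439.7, 270.6, 235.0]
ee_rot: [-1.587, 0.036, -0.044]
force: [1.7, 0.8, -4.3]
gripper_width: 0.152
```

```bash
python3 -c "
from h import *
delta([585.9,-17.2,235],82.4)
"
```

```text
tool d [ 160.6    5.6 -279.9] spin -85.32018723167175 jaw ang -2.9 pos [439.7 270.6 235. ] ydir [ 0.005 -0.017 -1.   ] t 46.2 w 0.152 q6 0.51 F [ 1.7  0.8 -4.3]
```

Call:
send_rows --steps '[{"tx":16,"ty":0,"tz":-28,"spin":-8.5},{"tx":32,"ty":0,"tz":-56,"spin":-17},{"tx":48,"ty":0,"tz":-84,"spin":-25.5},{"tx":64,"ty":0,"tz":-112,"spin":-34},{"tx":80,"ty":0,"tz":-140,"spin":-42}]'

```text
t: 46.7
position: [512.5, 125.5, 237.6]
ee_rot: [-1.52, -0.538, 0.541]
force: [0.4, -0.1, -2.7]
gripper_width: 0.147
```

```bash
python3 -c "
from h import *
delta([585.9,-17.2,235],82.4)
"
```

```text
tool d [ -33.9    5.3 -156.8] spin -42.97489419980235 jaw ang 39.4 pos [512.5 125.5 237.6] ydir [ 0.004 -0.017 -1.   ] t 46.7 w 0.147 q6 -0.54 F [ 0.4 -0.1 -2.7]
```

Call:
send_rows --steps '[{"tx":-7,"ty":0,"tz":-31,"spin":-8.5},{"tx":-14,"ty":0,"tz":-62,"spin":-17},{"tx":-21,"ty":0,"tz":-94,"spin":-25.5},{"tx":-28,"ty":2,"tz":-126,"spin":-34},{"tx":-34,"ty":5,"tz":-157,"spin":-42}]'

```text
t: 47.2
position: [586.2, -18.8, 235.1]
ee_rot: [-1.289, -1.098, 1.112]
force: [0.1, 1.3, -3.0]
gripper_width: 0.153
```

Call:
send_rows --steps '[{"tx":0,"ty":0,"tz":0,"spin":-1},{"tx":0,"ty":0,"tz":0,"spin":-1},{"tx":0,"ty":0,"tz":0,"spin":-1}]'

```text
t: 47.5
position: [585.6, -18.2, 234.8]
ee_rot: [-1.282, -1.109, 1.124]
force: [-0.4, 0.1, -3.4]
gripper_width: 0.15
```

```bash
python3 -c "
from h import *
delta([585.9,-17.2,150],82.4)
"
```

```text
tool d [ 2.3 84.8  0.2] spin 0.2739626161852442 jaw ang 82.7 pos [585.6 -18.2 234.8] ydir [ 0.003 -0.016 -1.   ] t 47.5 w 0.15 q6 -1.56 F [-0.4  0.1 -3.4]
```

Call:
send_rows --steps '[{"tx":2.3,"ty":20,"tz":0.2,"spin":0.3},{"tx":2.3,"ty":45,"tz":0.2,"spin":0.3},{"tx":2.3,"ty":65,"tz":0.2,"spin":0.3},{"tx":2.3,"ty":78,"tz":0.2,"spin":0.3},{"tx":2.3,"ty":82,"tz":0.2,"spin":0.3}]'

```text
t: 48.0
position: [585.1, -16.5, 151.7]
ee_rot: [-1.282, -1.104, 1.121]
force: [-0.5, -0.1, -3.1]
gripper_width: 0.15
```

Call:
send_rows --steps '[{"tx":0,"ty":0,"tz":0,"spin":0},{"tx":0,"ty":0,"tz":0,"spin":0}]'

```text
t: 48.2
position: [585.4, -16.2, 152.5]
ee_rot: [-1.283, -1.105, 1.121]
force: [-0.2, 0.3, -3.7]
gripper_width: 0.153
```

```bash
python3 -c "
from h import *
delta([585.9,-17.2,143],82.4)
p,im=snap('wrist','w29')
crop(im,180,0,380,150,'c14')
snap('scene','s7')
"
```

```text
tool d [-0.7  9.5 -0.6] spin -0.021858667474631943 jaw ang 82.4 pos [585.4 -16.2 152.5] ydir [ 0.002 -0.016 -1.   ] t 48.2 w 0.153 q6 -1.55 F [-0.2  0.3 -3.7]
```

View pics/w29.png

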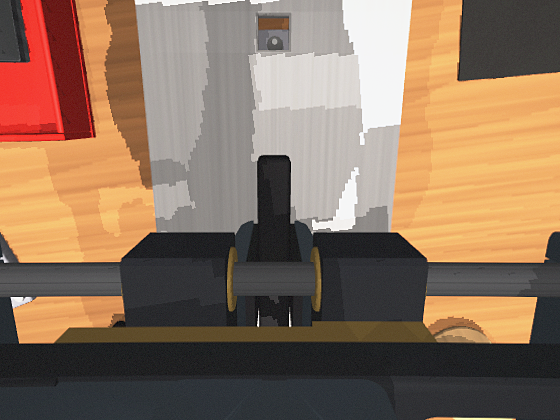

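View pics/c14.png

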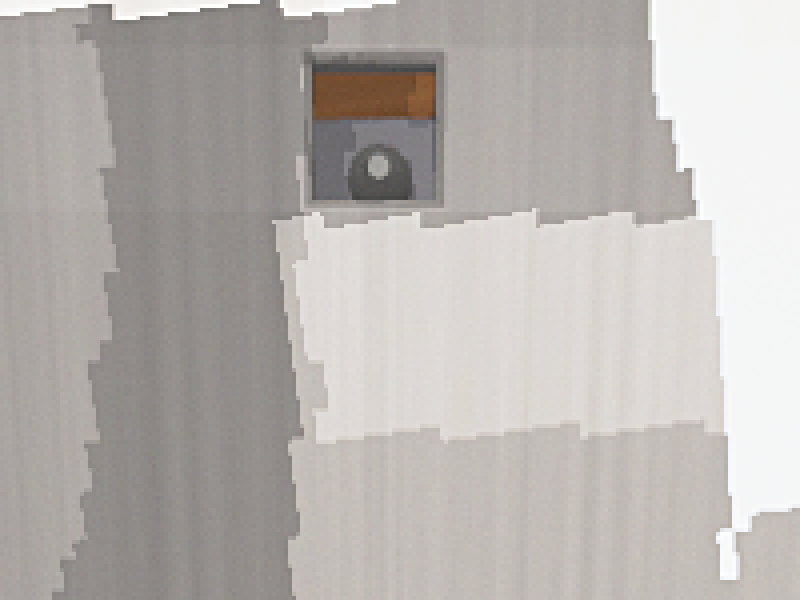

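View pics/s7.png

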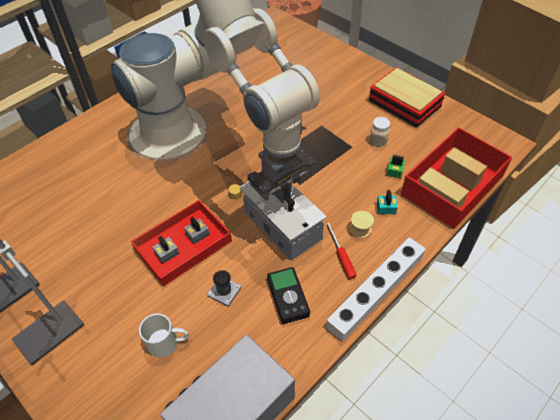

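The pin is visible through the hole at about (275,42), laterally centred. I'll lower in slow steps, watching force.

Call:
send_rows --steps '[{"tx":-0.7,"ty":3,"tz":-0.6,"spin":0},{"tx":-0.8,"ty":6,"tz":-0.6,"spin":0},{"tx":-0.8,"ty":9,"tz":-0.6,"spin":0},{"tx":-0.9,"ty":12,"tz":-0.6,"spin":0},{"tx":-0.9,"ty":12,"tz":-0.6,"spin":0}]'

```text
t: 48.8
position: [585.8, -17.6, 140.0]
ee_rot: [-1.283, -1.105, 1.121]
force: [-0.1, -0.7, -2.7]
gripper_width: 0.151
```

```bash
python3 -c "
from h import *
delta([585.9,-17.2,121.3],82.4)
p,im=snap('wrist','w30')
crop(im,180,0,380,150,'c15')
"
```

```text
tool d [ 0.7 18.7 -0. ] spin -0.026898573602366582 jaw ang 82.4 pos [585.8 -17.6 140. ] ydir [ 0.001 -0.016 -1.   ] t 48.8 w 0.151 q6 -1.55 F [-0.1 -0.7 -2.7]
```

View pics/c15.png

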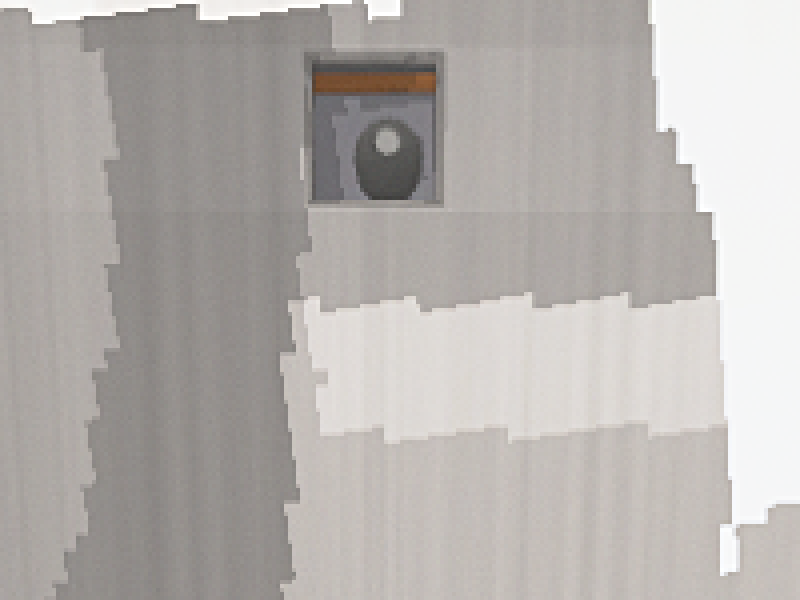

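The pin tip sits about 1.5 mm toward tool +x inside the hole. I'll correct that and continue down.

Call:
send_rows --steps '[{"tx":1.4,"ty":2,"tz":0,"spin":0},{"tx":1.4,"ty":5,"tz":0,"spin":0},{"tx":1.4,"ty":8,"tz":0,"spin":0},{"tx":1.4,"ty":10,"tz":0,"spin":0},{"tx":1.4,"ty":10,"tz":0,"spin":0}]'

```text
t: 49.35
position: [585.9, -16.3, 129.9]
ee_rot: [-1.282, -1.104, 1.121]
force: [-0.5, 0.1, -3.9]
gripper_width: 0.152
```

```bash
python3 -c "
from h import *
delta([585.9,-17.2,121.3],82.4)
p,im=snap('wrist','w31')
crop(im,180,0,380,150,'c16')
"
```

```text
tool d [-0.7  8.6 -0.1] spin -0.023574933599704195 jaw ang 82.4 pos [585.9 -16.3 129.9] ydir [ 0.001 -0.016 -1.   ] t 49.35 w 0.152 q6 -1.55 F [-0.5  0.1 -3.9]
```

View pics/c16.png

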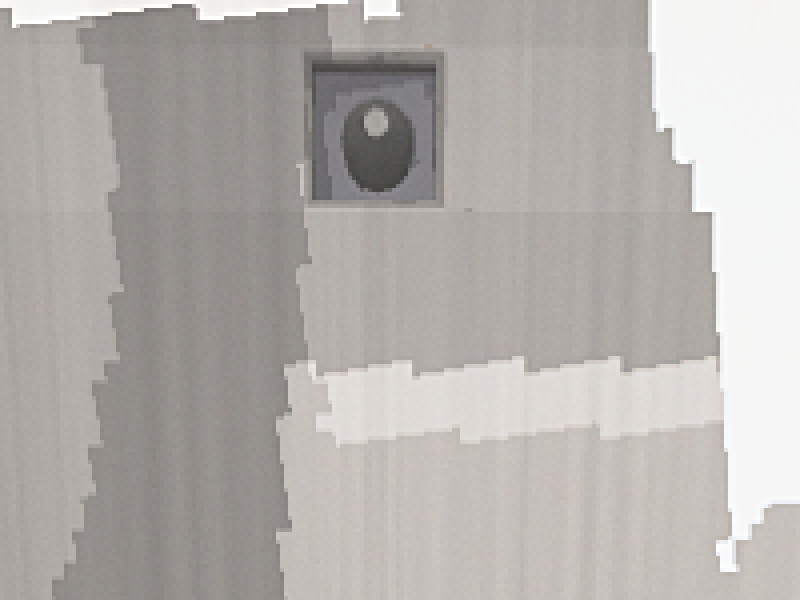

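The pin has entered the hole, centred, and force shows no contact. Going the rest of the way down.

Call:
send_rows --steps '[{"tx":0,"ty":2,"tz":0,"spin":0},{"tx":0,"ty":4,"tz":0,"spin":0},{"tx":0,"ty":6,"tz":0,"spin":0},{"tx":0,"ty":7,"tz":0,"spin":0},{"tx":0,"ty":7,"tz":0,"spin":0}]'

```text
t: 49.9
position: [586.0, -16.6, 123.2]
ee_rot: [-1.283, -1.104, 1.121]
force: [-3.5, -0.7, 1.3]
gripper_width: 0.148
```

Call:
send_rows --steps '[{"tx":0,"ty":0.7,"tz":0,"spin":0},{"tx":0,"ty":1.3,"tz":0,"spin":0},{"tx":0,"ty":1.3,"tz":0,"spin":0}]'

```text
t: 50.2
position: [585.9, -16.7, 122.0]
ee_rot: [-1.283, -1.104, 1.121]
force: [-4.4, -2.0, 3.7]
gripper_width: 0.151
```

Touching. I'll release slowly and look.

Call:
send_rows --steps '[{"tx":0,"ty":0.5,"tz":0,"spin":0},{"tx":0,"ty":0.5,"tz":0,"spin":0}]'

```text
t: 50.4
position: [585.8, -16.9, 121.7]
ee_rot: [-1.283, -1.104, 1.121]
force: [-4.3, -2.8, 6.7]
gripper_width: 0.151
```

Call:
send_rows --steps '[{"tx":0,"ty":0,"tz":0,"spin":0},{"tx":0,"ty":0,"tz":0,"spin":0},{"tx":0,"ty":0,"tz":0,"spin":0},{"tx":0,"ty":0,"tz":0,"spin":0},{"tx":0,"ty":0,"tz":0,"spin":0}]' --jaw 100

```text
t: 50.9
position: [585.9, -16.8, 121.7]
ee_rot: [-1.283, -1.104, 1.121]
force: [-1.0, 0.7, 0.7]
gripper_width: 0.558
```

Call:
send_rows --steps '[{"tx":0,"ty":-20,"tz":0,"spin":0},{"tx":0,"ty":-50,"tz":0,"spin":0},{"tx":0,"ty":-90,"tz":0,"spin":0},{"tx":0,"ty":-110,"tz":0,"spin":0},{"tx":0,"ty":-110,"tz":0,"spin":0}]'

```text
t: 51.4
position: [587.3, -15.1, 234.8]
ee_rot: [-1.287, -1.108, 1.119]
force: [0.0, -0.7, -0.4]
gripper_width: 0.611
```

```bash
python3 -c "
from h import *
delta([640,-25,232],82.4)
snap('wrist','w32')
p,im=snap('scene','s8'); crop(im,220,150,350,270,'c17')
"
```

```text
tool d [ -2.8   3.3 -53.6] spin -0.029545035626426852 jaw ang 82.4 pos [587.3 -15.1 234.8] ydir [ 0.007 -0.017 -1.   ] t 51.4 w 0.611 q6 -1.55 F [ 0.  -0.7 -0.4]
```

View pics/w32.png

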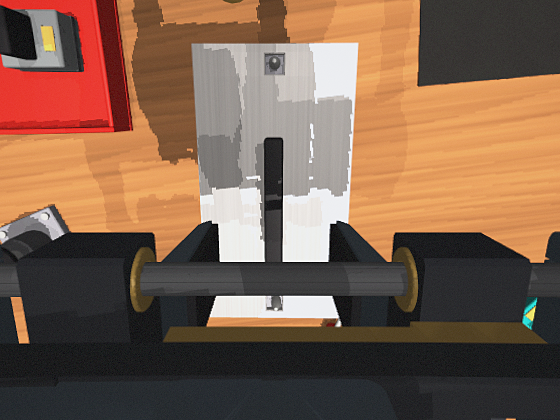

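View pics/c17.png

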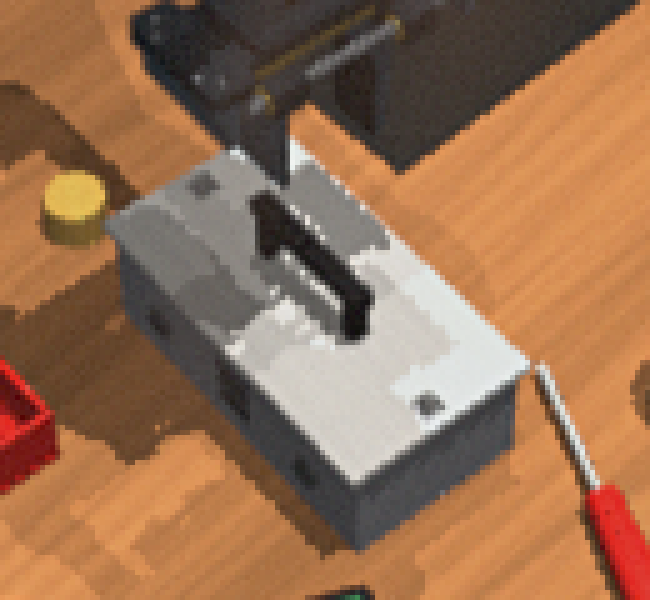

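Both pins show in the holes, (275,65) and (275,303), and the cover lies flat on the box. Now the plunger: I'll move over for a close view with the jaws closing.

```bash
python3 -c "
from h import *
delta([672,-286,235],90)
"
```

```text
tool d [-257.2    1.3 -121.5] spin -7.6341192315033055 jaw ang 82.4 pos [585.7 -15.  231.6] ydir [ 0.002 -0.017 -1.   ] t 51.5 w 0.612 q6 -1.55 F [ 0.8  0.5 -0.3]
```

Call:
send_rows --steps '[{"tx":-40,"ty":0,"tz":-19,"spin":-1},{"tx":-80,"ty":0,"tz":-38,"spin":-2},{"tx":-120,"ty":0,"tz":-57,"spin":-4},{"tx":-160,"ty":0,"tz":-76,"spin":-6},{"tx":-200,"ty":0,"tz":-95,"spin":-7.6}]' --jaw 255 --force 30

```text
t: 52.0
position: [653.1, -227.3, 233.5]
ee_rot: [-1.22, -1.202, 1.222]
force: [0.7, 0.8, -0.4]
gripper_width: 0.204
```

```bash
python3 -c "
from h import *
delta([672,-286,235],90)
"
```

```text
tool d [-58.7  -0.6 -18.9] spin 0.05281966292260165 jaw ang 90.1 pos [ 653.1 -227.3  233.5] ydir [-0.    -0.016 -1.   ] t 52.0 w 0.204 q6 -1.98 F [ 0.7  0.8 -0.4]
```

Call:
send_rows --steps '[{"tx":-30,"ty":0,"tz":-10,"spin":0},{"tx":-55,"ty":0,"tz":-19,"spin":0},{"tx":-58,"ty":0,"tz":-19,"spin":0},{"tx":-58,"ty":0,"tz":-19,"spin":0},{"tx":-58,"ty":0,"tz":-19,"spin":0}]'

```text
t: 52.5
position: [671.6, -284.2, 233.5]
ee_rot: [-1.218, -1.202, 1.222]
force: [-0.2, -0.4, 0.2]
gripper_width: 0.005
```

```bash
python3 -c "
from h import *
delta([672,-286,235],90)
p,im=snap('wrist','w33')
t,it=snap('top','t6'); crop(it,120,150,340,315,'c18')
"
```

```text
tool d [-1.8 -1.5 -0.4] spin 0.07984481508610486 jaw ang 90.1 pos [ 671.6 -284.2  233.5] ydir [-0.002 -0.015 -1.   ] t 52.5 w 0.005 q6 -2.05 F [-0.2 -0.4  0.2]
```

View pics/w33.png

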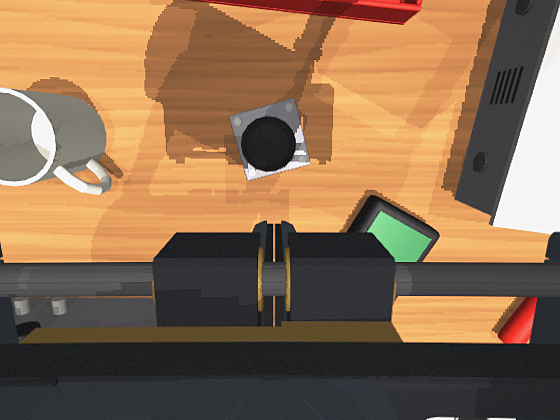

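View pics/c18.png

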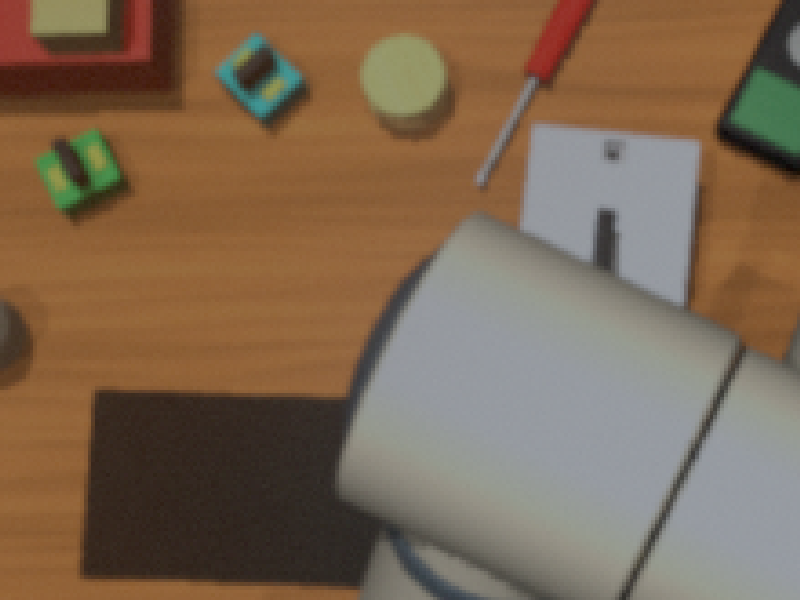

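The cover's corners in the top view are where they were at the start, so it is seated. The plunger head is a dark disc at (268,143), about 55 px across, which matches 48 mm at z=82.

```bash
python3 -c "
from h import *
p,im=load('w33')
g=cv2.cvtColor(im,cv2.COLOR_BGR2GRAY); m=np.zeros_like(g); m[105:185,225:315]=cv2.inRange(g,0,55)[105:185,225:315]
m=cv2.morphologyEx(m,cv2.MORPH_OPEN,np.ones((5,5),np.uint8))
cs,_=cv2.findContours(m,cv2.RETR_EXTERNAL,cv2.CHAIN_APPROX_NONE); c=max(cs,key=cv2.contourArea)
(u,v),r=cv2.minEnclosingCircle(c); print(u,v,r,cv2.contourArea(c)/(np.pi*r*r)); X=wplane(p,u,v,82); print(X)
delta([X[0],X[1],112],90)
"
```

```text
267.9200134277344 143.5 27.606182098388672 0.9370515953424624
[ 624.84039471 -293.65223524   82.        ]
tool d [ -7.6 122.4  46.9] spin 0.10649681899523955 jaw ang 90.1 pos [ 671.9 -284.1  234.2] ydir [-0.001 -0.015 -1.   ] t 52.6 w 0.008 q6 -2.05 F [-0.2  0.9 -0.1]
```

```bash
python3 -c "
from h import *
p,im=load('top0')
crop(im,355,190,405,235,'c19')
g=cv2.cvtColor(im,cv2.COLOR_BGR2GRAY); print(g[200:232,368:394:1])
" | head -40
```

```text
[[107 106 108 105 108 107 109 109 109 108 110 109 108 108 108 108 110 109
  109 109 112 109 111 112 111 110]
 [107 105 106 105 106 109 109 109 109 109 107 107 107 107 106 110 112 109
  108 106 108 109 107 109 108 109]
 [107 107 108 109 107 107 110 109 107 108 108 105 104 100  99 115 125 117
  112 108 107 108 109 107 108 108]
 [110 112 110 112 109 110 111 109 109 108 104  94  87  88  94 113 128 123
  113 109 112 109 110 111 110 110]
 [115 115 114 112 111 115 117 111 105  97  88  69  62  60  72  86 101 102
   99 106 111 112 111 111 113 112]
 [112 114 119 119 118 125 132 121  96  70  56  41  35  40  46  51  57  62
   74  92 105 111 111 112 113 113]
 [115 120 131 134 136 139 135 112  73  44  38  37  40  36  37  34  36  36
   46  67  92 106 111 112 112 111]
 [137 139 144 148 147 143 121  82  44  32  43  42  40  42  41  36  35  37
   31  44  70  94 107 111 110 111]
 [148 150 150 150 148 135  97  53  35  43  41  45  44  45  42  39  37  35
   32  31  52  83 106 111 112 111]
 [149 151 151 149 142 120  75  34  38  49  47  46  47  41  43  40  40  36
   37  32  39  74 105 113 115 115]
 [151 152 
[... 379 characters left out ...]
 42  40  40
   36  36  33  54  90 115 119 119]
 [147 141 134 112  64  27  20  23  31  46  48  50  48  49  43  43  39  41
   36  35  33  55  93 116 119 119]
 [144 139 128  99  51  27  26  17  27  37  48  47  47  45  44  45  41  38
   39  30  38  68  95 113 118 116]
 [141 138 129  93  47  23  28  21  21  25  32  44  45  44  44  41  39  35
   31  35  61  90 104 112 114 115]
 [142 139 129 104  52  28  28  23  14  19  19  31  34  33  36  36  29  28
   30  53  90 116 124 117 117 115]
 [141 138 134 118  67  26  25  29  23  23  18  18  25  27  25  18  24  30
   45  78 117 132 131 118 115 119]
 [143 138 137 124  75  34  22  27  27  25  22  22  16  16  14  31  36  50
   70  99 130 141 134 121 118 118]
```

View pics/c19.png

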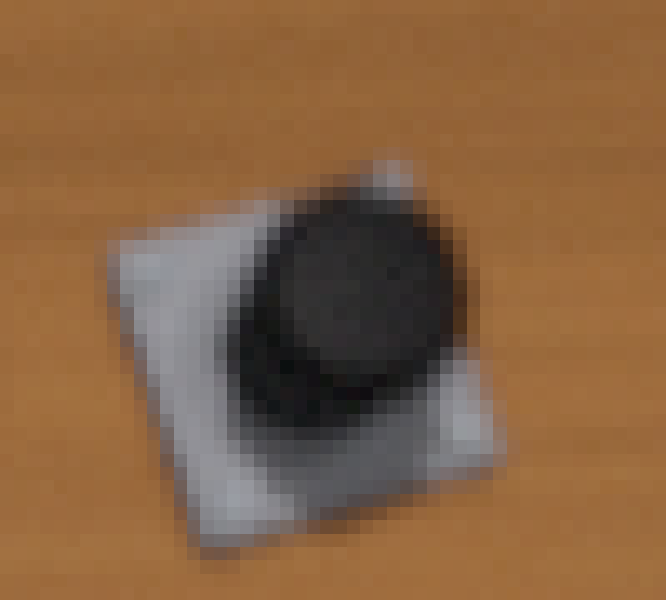

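The top view's disc centre at (382.5,211.4) gives about (624,-293), which agrees with the wrist's (624.8,-293.7). I'll move above and press.

Call:
send_rows --steps '[{"tx":-7.4,"ty":25,"tz":25,"spin":0},{"tx":-7.4,"ty":55,"tz":47,"spin":0},{"tx":-7.4,"ty":85,"tz":47,"spin":0},{"tx":-7.4,"ty":105,"tz":47,"spin":0},{"tx":-7.4,"ty":117,"tz":47,"spin":0}]'

```text
t: 53.1
position: [624.1, -292.2, 116.0]
ee_rot: [-1.217, -1.202, 1.223]
force: [0.1, -0.4, 0.2]
gripper_width: 0.005
```

Call:
send_rows --steps '[{"tx":0,"ty":0,"tz":0,"spin":0},{"tx":0,"ty":0,"tz":0,"spin":0}]'

```text
t: 53.3
position: [624.4, -291.9, 116.6]
ee_rot: [-1.217, -1.203, 1.223]
force: [0.6, 0.5, 1.3]
gripper_width: 0.005
```

```bash
python3 -c "
from h import *
delta([624.8,-293.4,80],90)
snap('wrist','w34')
p,im=snap('scene','s9'); crop(im,170,220,290,320,'c20')
"
```

```text
tool d [-1.  36.6 -0.5] spin 0.17990227857764296 jaw ang 90.2 pos [ 624.4 -291.9  116.6] ydir [-0.002 -0.014 -1.   ] t 53.3 w 0.005 q6 -2.09 F [0.6 0.5 1.3]
```

View pics/c20.png

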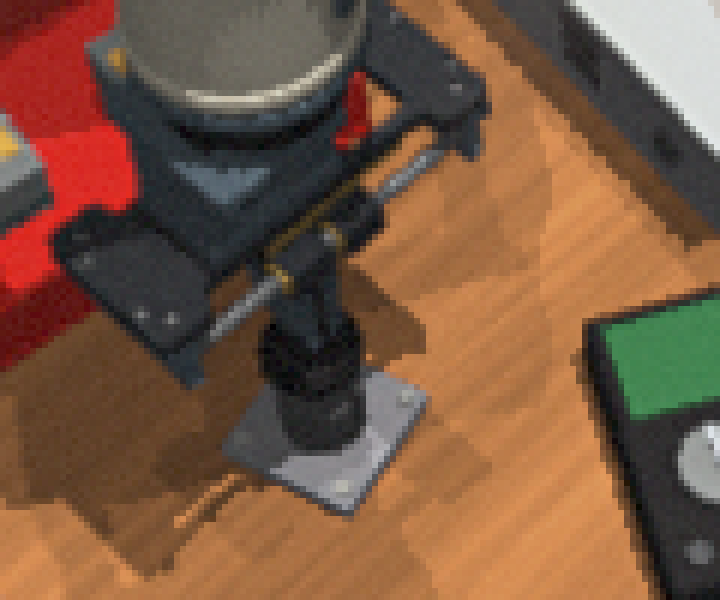

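View pics/w34.png

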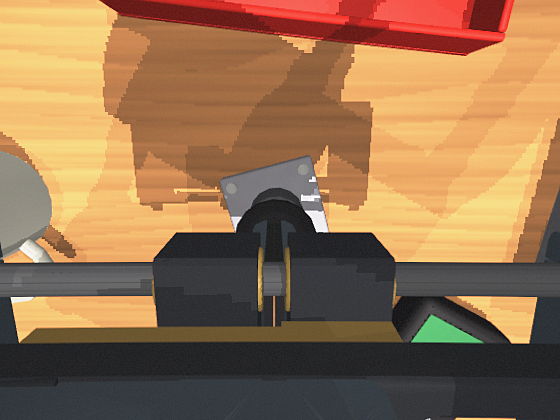

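The closed fingertips are over the middle of the head. Pressing down now.

Call:
send_rows --steps '[{"tx":-0.8,"ty":8,"tz":-0.5,"spin":0},{"tx":-0.8,"ty":16,"tz":-0.5,"spin":0},{"tx":-0.8,"ty":23,"tz":-0.5,"spin":0},{"tx":-0.8,"ty":28,"tz":-0.5,"spin":0},{"tx":-0.8,"ty":31,"tz":-0.5,"spin":0}]'

```text
t: 53.9
position: [625.6, -293.7, 85.9]
ee_rot: [-1.219, -1.204, 1.223]
force: [1.0, 1.9, 7.1]
gripper_width: 0.004
```

Call:
send_rows --steps '[{"tx":0,"ty":2,"tz":0,"spin":0},{"tx":0,"ty":3.5,"tz":0,"spin":0},{"tx":0,"ty":3.5,"tz":0,"spin":0}]'

```text
t: 54.2
position: [625.6, -293.7, 82.3]
ee_rot: [-1.219, -1.204, 1.223]
force: [-1.2, 1.2, 8.1]
gripper_width: 0.003
```

Spring force is 8 N at about 17 mm of travel. A little more, to reach the stop.

Call:
send_rows --steps '[{"tx":0,"ty":1,"tz":0,"spin":0},{"tx":0,"ty":1.8,"tz":0,"spin":0},{"tx":0,"ty":1.8,"tz":0,"spin":0}]'

```text
t: 54.5
position: [625.7, -293.7, 81.0]
ee_rot: [-1.219, -1.204, 1.223]
force: [-2.7, 1.8, 12.5]
gripper_width: 0.005
```

Call:
send_rows --steps '[{"tx":0,"ty":0.8,"tz":0,"spin":0},{"tx":0,"ty":1.0,"tz":0,"spin":0},{"tx":0,"ty":1.0,"tz":0,"spin":0}]'

```text
t: 54.8
position: [625.8, -293.7, 80.9]
ee_rot: [-1.22, -1.204, 1.223]
force: [-4.7, 2.9, 17.9]
gripper_width: 0.003
```

```bash
python3 -c "
from h import *
print(bot.get_obs()['position'],bot.get_obs()['force'])
p,im=snap('scene','s10'); crop(im,170,220,290,320,'c21')
"
```

```text
[ 625.76366367 -293.68730241   80.85262006] [-4.73959663  2.85674253 17.93776982]
```

View pics/c21.png

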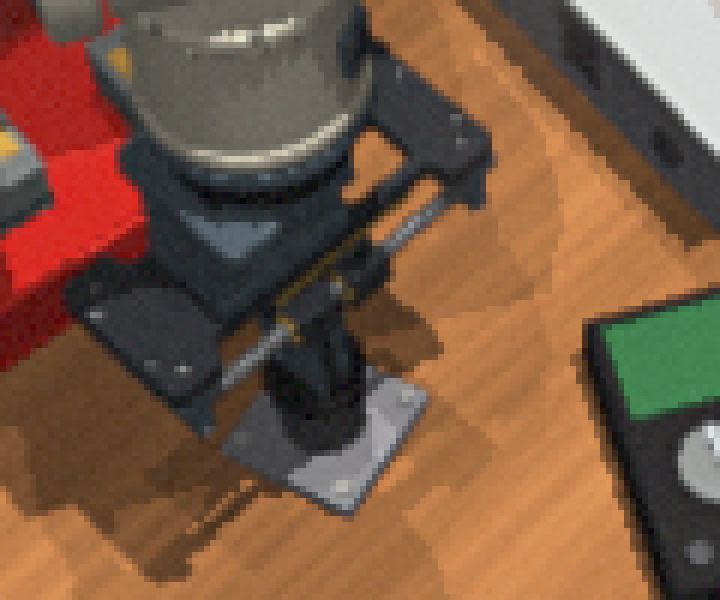

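The TCP is stopped at 80.9 (tips at 63.9 = 82−18) while force rose to 18 N, so the plunger is on its stop. I'll release upward.

Call:
send_rows --steps '[{"tx":0,"ty":-8,"tz":0,"spin":0},{"tx":0,"ty":-20,"tz":0,"spin":0},{"tx":0,"ty":-40,"tz":0,"spin":0},{"tx":0,"ty":-70,"tz":0,"spin":0},{"tx":0,"ty":-100,"tz":0,"spin":0}]'

```text
t: 55.35
position: [625.1, -291.9, 181.3]
ee_rot: [-1.218, -1.203, 1.223]
force: [0.0, 0.0, 0.7]
gripper_width: 0.004
```

Call:
send_rows --steps '[{"tx":0,"ty":-40,"tz":20,"spin":0},{"tx":0,"ty":-70,"tz":60,"spin":0},{"tx":0,"ty":-100,"tz":100,"spin":0},{"tx":0,"ty":-120,"tz":130,"spin":0},{"tx":0,"ty":-120,"tz":150,"spin":0}]'

```text
t: 55.85
position: [474.1, -290.9, 304.4]
ee_rot: [-1.222, -1.204, 1.223]
force: [0.9, 0.0, -0.2]
gripper_width: 0.005
```

Call:
send_rows --steps '[{"tx":-40,"ty":0,"tz":10,"spin":0},{"tx":-80,"ty":0,"tz":15,"spin":0},{"tx":-100,"ty":0,"tz":20,"spin":0},{"tx":-100,"ty":0,"tz":20,"spin":0}]'

```text
t: 56.25
position: [453.3, -393.3, 305.6]
ee_rot: [-1.223, -1.202, 1.221]
force: [0.7, 1.1, -0.9]
gripper_width: 0.003
```

```bash
python3 -c "
from h import *
p,im=snap('scene','s11'); crop(im,120,150,350,320,'c22')
t,it=snap('top','t7'); crop(it,240,160,480,330,'c23')
delta([500,-300,300])
"
```

```text
tool d [ 90.8   4.2 -46.1] spin None jaw ang 90.1 pos [ 454.  -390.8  305.6] ydir [ 0.001 -0.016 -1.   ] t 56.35 w 0.006 q6 -2.38 F [-0.3  0.6 -0.7]
```

View pics/c22.png

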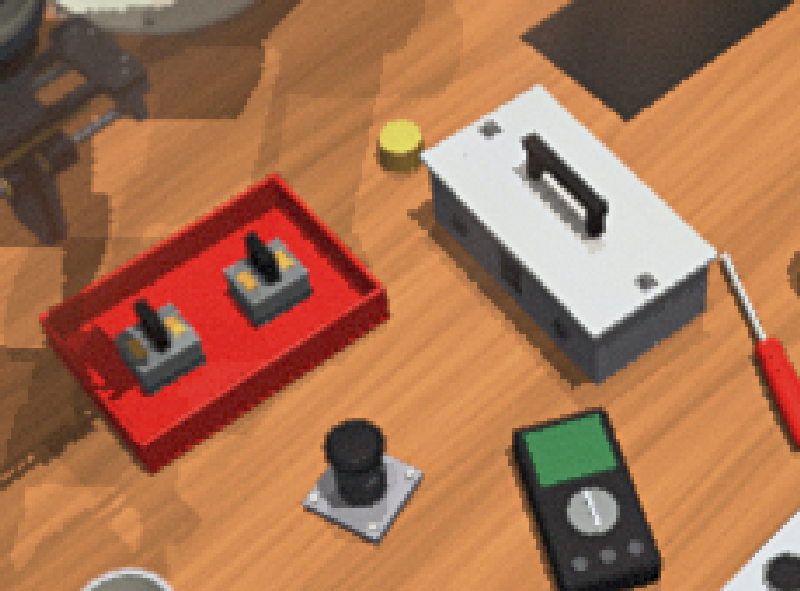

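View pics/t7.png

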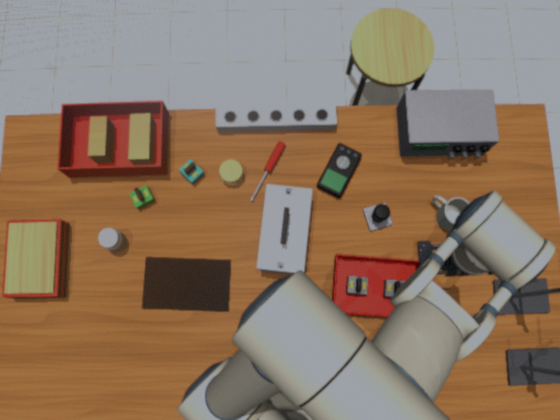

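View pics/s11.png

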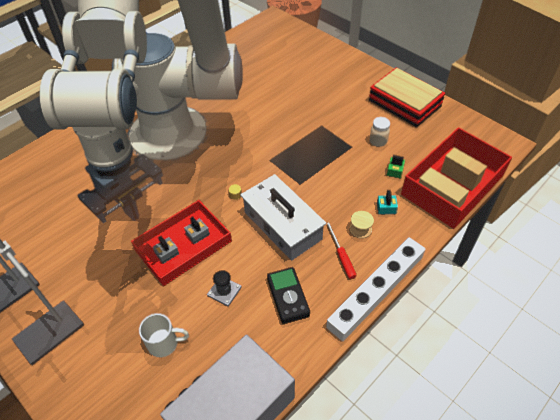

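Plunger up, both spent packs in the tray, bystanders unmoved. As a last flatness check, I'll compare the cover's corners with the starting images.

```bash
python3 - <<'E'
from h import *
for a,b,bx in (('scene0','s11',(235,165,335,265)),('top0','t7',(250,175,322,285))):
    out=[]
    for n in (a,b):
        im=cv2.imread(f'pics/{n}.png'); hsv=cv2.cvtColor(im,cv2.COLOR_BGR2HSV)
        u0,v0,u1,v1=bx; m=cv2.inRange(hsv,(0,0,165 if n in('scene0','s11') else 120),(179,60,255))[v0:v1,u0:u1]
        cs,_=cv2.findContours(m,cv2.RETR_EXTERNAL,cv2.CHAIN_APPROX_NONE); c=max(cs,key=cv2.contourArea).reshape(-1,2)+[u0,v0]
        out.append([c[c[:,0].argmin()],c[c[:,0].argmax()],c[c[:,1].argmin()],c[c[:,1].argmax()],c.mean(0).round(1)])
    for o in out: print([list(map(float,x)) for x in o])
print(bot.get_obs()['force'],bot.get_obs()['t'])
E
```

```text
[[241.0, 194.0], [325.0, 223.0], [274.0, 174.0], [290.0, 245.0], [282.9, 209.3]]
[[241.0, 193.0], [325.0, 223.0], [274.0, 174.0], [290.0, 246.0], [282.3, 209.6]]
[[256.0, 266.0], [311.0, 200.0], [266.0, 184.0], [300.0, 273.0], [284.3, 228.4]]
[[257.0, 258.0], [311.0, 200.0], [266.0, 184.0], [283.0, 284.0], [286.2, 237.4]]
[-0.32665209  0.59784576 -0.72246627] 56.35
```

```bash
python3 -c "
from workcell import bot
print(bot.sign_off())"
```

```text
the job is handed in; nothing more can be done
None
```

The battery change is done and handed in at about 56 s.

- **Cover off:** I lifted it off the pins and laid it flat, centred on the mat.
- **Packs:** Both spent packs (from bays 0 and 2) stand upright in the red tray. All three grey fresh packs stood upright in bays 0, 1 and 2 in the last view before the cover went back. The green and turquoise ones were left alone.
- **Cover back:** Both pins show in its holes. In the scene picture its corners match the starting picture within 1 px, so it looks fully seated and flat.
- **Plunger:** I pressed it until the tool stopped at 18 mm of travel while the force rose to 18 N, above the 9 N spring. In the last pictures it is up again.
- **Surroundings:** The bystanders look unmoved, no knock was seen on any part, and the arm was parked clear of everything.

**Checks that disagreed or had limits:**
- The top-view corner comparison failed on the cover's near end because the arm covered part of it. The far corners matched exactly.
- The wrist camera was off sideways by up to about 3 mm. I corrected for it using the top view and the gripped handle.
- The tool slowly tilted to about 1° over the run. This caused no visible trouble when the cover was seated.

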